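# Set up the camp pour-over stand

### The job

Set up the pour-over coffee stand: first stand the blue mug upright on the round cork spot of the stand's board and let go of it, then swing the folded carrier arm out over the mug by its yellow knob until it clicks fully home in its end detent. Then take the red dripper out of the leaning drainer and lower it, without dropping it, upright into the arm's tapered ring so that it nests there, leaving the tin and the jar where they stand.

Things in the scene. Friction and masses are not known exactly. Their poses are not given: they have to be found in the camera images.
- mug: Loose blue mug, a straight cylinder 66 mm in diameter and 80 mm high, wall 3.5 mm, about 0.18 kg, standing on the table. Origin: centre of its underside; z up its axis. Its handle stands out to the mug's own +y, to 69 mm from the axis, between 13 and 71 mm above the underside; the mug's own x direction is free for gripping the body across its 66 mm.
- spot (a point): Centre of the top face of the round cork spot (80 mm in diameter, 3 mm thick), 18 mm above the table, on the fixed light wooden board (260 x 150 x 15 mm) of the stand. x and y along the board's sides; +x points from the spot to the stand's steel post, whose axis stands 130 mm away. The seated ring hangs straight above this spot.
- carrier_hinge (a point): Point on the vertical hinge axis of the carrier arm, on top of the post, 146 mm above the table, 130 mm along the spot's +x from the spot. The post, its cap and the arm's hub end 166 mm above the table; a brass detent housing (to 158 mm high) reaches 57 mm beyond the axis on the side away from the spot.
- carrier (a joint): Angle of the dark steel carrier arm about its vertical hinge, rad: 0 folded back, growing clockwise seen from above (starts 0 to 0.45); 1.75 is the end stop, the arm then pointing from post to above the spot. It stays where left. A spring plunger rubs from 1.37, hardest near 1.45 (about 6 N at the knob); past 1.6 it drives the arm home and holds it. Bar 16 mm wide, its top 152 mm high.
- knob (a point): Grip point of the upright yellow knob on the carrier arm: 75 mm from the hinge axis towards the ring, 176 mm above the table. The knob is a fixed cylinder 16 mm in diameter from 152 to 192 mm above the table; round, so the tool need not turn with the arm.
- ring (a point): Centre of the mouth of the tapered ring at the end of the carrier arm, 130 mm from the hinge axis, 155 mm above the table; z up. The ring is a sleeve open at both ends, 20 mm high, inner radius 22 mm at the mouth to 15 mm at the bottom, outer radius 26 mm. With the dripper nested, the dripper's origin lies about 33 mm below this point, on its axis.
- dripper: Loose red coffee dripper, about 0.15 kg. Origin: centre of its small lower end; z along its axis, to its wide end. A cone of radius 11 mm at z = 0 to 26 mm at z = 45 mm, and above it a straight rim band 60 mm in outer diameter from z = 45 to 69 mm, closed by a flat steel shower plate: grip across the band. It starts in the drainer's tapered sleeve with its axis leaning 30 degrees; draw it out along it.
- drainer_mouth (a point): Centre of the mouth of the drainer's sleeve (same size as the ring's), 79 mm above the table; its frame is that of the drainer's fixed wooden foot (130 x 90 x 14 mm): x level, z up. The sleeve's axis leans 30 degrees from vertical, its mouth turned up and towards the drainer's -x. A steel post holds it from behind, on the +x side.
- tin: Bystander: closed food tin, 72 mm in diameter, 100 mm high. Origin: centre of its underside. Leave it where it is.
- jar: Bystander: amber jar with a yellow lid, 68 mm in diameter, 110 mm high. Origin: centre of its underside. Leave it where it is.

How it is judged:
On the way, in this order (a step that is already met when the one before it is completed fails the run):
1. the mug stands upright on the cork spot, released (horizontal distance between mug and spot below 0.015 m and angle between mug's own z axis and vertical below 0.08 rad and height (world z) of mug between 0.01 and 0.026 m and contact force between the fingers and mug below 0.2 N and linear speed of mug below 0.02 m/s), for 0.2 s.
2. the carrier arm rests fully home in its end detent, over the mug (value of joint carrier above 1.71 rad and horizontal distance between mug and spot below 0.015 m and angle between mug's own z axis and vertical below 0.08 rad and height (world z) of mug between 0.01 and 0.026 m), for 0.2 s.
3. the dripper is nested upright in the seated ring (horizontal distance between dripper and ring below 0.004 m and angle between dripper's own z axis and vertical below 0.07 rad and z of dripper in the frame of ring between -0.04 and -0.028 m and value of joint carrier above 1.71 rad), for 0.2 s.
At the end, for the whole second after the job is handed in: The mug stands upright on the cork spot (axis within 15 mm of its centre), the carrier arm is home in its detent (joint above 1.71), the dripper sits nested in the ring (upright within 4 degrees, axis within 4 mm, origin 28 to 40 mm below the ring's mouth), all released and at rest (all of step 1 and all of step 3 and contact force between the fingers and dripper below 0.2 N and linear speed of dripper below 0.02 m/s and velocity of joint carrier between -0.05 and 0.05 rad/s); the robot touches nothing.
It fails at once if the tin is pushed more than 30 mm away or tipped (distance of tin from where it was at the start of the episode above 0.03 m or angle between tin's own z axis and vertical above 0.5 rad).
It fails at once if the jar is pushed more than 30 mm away or tipped (distance of jar from where it was at the start of the episode above 0.03 m or angle between jar's own z axis and vertical above 0.5 rad).
It fails at once if the mug is tipped by more than 45 degrees (angle between mug's own z axis and vertical above 0.8 rad).
It fails at once if the dripper is dropped (moves faster than 0.6 m/s while not held) (linear speed of dripper above 0.6 m/s and contact force between the fingers and dripper below 0.1 N).
It also fails if it takes over 67 s, if anything falls off the work surface, if the arm or the gripper's body presses on something with over 40 N, if the wrist force passes 120 N, or if a joint passes its speed limit or range.

### The arm

A 6-joint arm with a two-finger parallel gripper is mounted at the origin on the work surface. World frame = base frame: x ahead of the robot, y to its left, z up, the work surface at z = 0. Lengths are in m, angles in rad, forces in N, time in s.
With the tool pointing down it reaches from about 0.35 to 0.975 m from the base axis. Payload 7.1 kg.
Tool frame: the origin (TCP) lies at the very end of the fingers, on their centre line; the grasp point (between the pads) lies 19 mm behind it; x points along the fingers, y is the direction in which the jaws open and shut, and the axes are right-handed (so a half turn about x gives the same grasp; the last joint's range is limited). The gripper opens to 88 mm and grips with 3 to 60 N. Pads are 20 mm wide; open, the fingers measure 115 mm over their backs; the gripper's body (75 mm by 178 mm) begins 61 mm behind the grasp point.
Start: joints at [-1.346, 0.423, 1.63, -0, 1.089, -0.019], TCP at [0.151, -0.606, 0.223] pointing down, gripper open.
Joint ranges: [-3, 3], [-0.9, 2.11], [0.09, 2.58], [-1.31, 4.45], [0.11, 2.69], [-2.54, 2.54]. Speed limits (rad/s): [2.39, 2.39, 3.01, 3.14, 3.14, 3.14].

### API

Orientations are given as a rotation vector (axis times angle).
In Python, from rig import arm, cams gives the robot as it stands. The module is installed in compiled form; this text tells all that it offers.
- The arm moves only by the tool send_rows, never from a script. Its argument "deltas" is a list of rows, each an object of numbers: "dx", "dy", "dz": the shift along the world's x, y, z in cm; "ax", "ay", "az": the turn, a rotation vector about the world's x, y, z in rad; "claw": the finger opening in cm, from 0 to 8.78. A call has 1 to 5 rows; each row is the pose to reach, as a shift and turn from the pose commanded when the call began; what a row does not reach only later rows make up. A row lasts 1/10 s, in which the tool goes at most 50 mm and 8.59 degrees, less where a joint would pass 70% of its speed; a pose out of reach is approached as far as the arm can. A call with a gripper value outside its range is refused whole. The fingers move at their own pace and stop on an object; "newtons" is the grip in N (left out, the last holds). Time passes only in rows, so rows that repeat a pose let the fingers close. It gives the time, the measured TCP pose, the force and the opening at its end, in the units of the state.
- arm.sense(): the state, without advancing time (a new reading comes with each control period).
- cams.read_camera(name): name is "scene" or "top"; returns a dict with "color" (420x560x3 uint8, red, green, blue), "depth" (420x560 float32, m along the optical axis (not along the pixel's ray), 0 where there is no reading), "mtx" (3x3 intrinsics, pixels), "T" (4x4, takes a point from camera to world coordinates). Camera axes: x right, y up, looking along -z (the intrinsics and any distortion apply to the point x, -y, -z); pixel columns grow to the right and rows downward; lengths in m; the calibration is good to about 2 mm. A picture is of the moment at which its call begins.
- arm.finish_job(): hands the job in, once; it reports no verdict.
The state is a dict: "clock": time; "joint_positions": joint angles; "joint_vel": joint speeds; "effort": joint torques, N m; "tool_pos": TCP position; "tcp_rot": TCP orientation; "contact_force": force on the tool from outside, world axes, zero at the start; "ft_torque": the same for the moment, N m; "grip_width": finger opening in m.
Only numpy, scipy, OpenCV 4.12 (cv2) and the standard library are available. Lean on these libraries where they do the work, as an engineer would, in place of code of your own. Each camera call takes 0.05 s, during which the arm holds its last target. There are 200 camera calls.

## Working session

There is one attempt and no reset: what is moved stays moved. The work goes in short steps, Python scripts to look and compute and a tool call to move; the robot and the scene stay as the last step left them, time stands still between calls to the robot, and variables do not carry over. Pictures are saved under pics/ and viewed, about 8 in all and at most 12, crops included, and the job is handed in when it is done.

Besides the shell and the picture viewer there is one more tool, called after "Emit:" as name([rows], argument=value, ...), one row to a line, values as JSON. send_rows: Moves the arm, as the interface text tells. Its arguments: {"type":"object","properties":{"deltas":{"type":"array","items":{"type":"object","properties":{"dx":{"type":"number"},"dy":{"type":"number"},"dz":{"type":"number"},"ax":{"type":"number"},"ay":{"type":"number"},"az":{"type":"number"},"claw":{"type":"number"}}}},"newtons":{"type":"number"}},"required":["deltas"]}

```bash
mkdir -p pics; cat > h.py <<'E'
import numpy as np, cv2
from rig import arm, cams
def grab(name,fn=None):
    d=cams.read_camera(name)
    np.savez(f'{name}.npz',**{k:d[k] for k in('color','depth','mtx','T')})
    if fn: cv2.imwrite(f'pics/{fn}.png',cv2.resize(d['color'][:,:,::-1],None,fx=1.42,fy=1.42,interpolation=cv2.INTER_CUBIC))
    return d
def load(name): return dict(np.load(f'{name}.npz'))
def cloud(d):
    h,w=d['depth'].shape; v,u=np.mgrid[:h,:w]; K=d['mtx']; z=d['depth']
    p=np.stack([(u-K[0,2])/K[0,0]*z,-(v-K[1,2])/K[1,1]*z,-z],-1)
    P=p@d['T'][:3,:3].T+d['T'][:3,3]; P[z==0]=np.nan
    return P
E
python3 - <<'E'
from h import *
for n in('scene','top'):
    d=grab(n,n+'0'); print(n,d['mtx'].round(1).tolist(),d['T'].round(3).tolist())
print(arm.sense())
E
```

```text
scene [[417.8, 0.0, 272.5], [0.0, 417.8, 203.4], [0.0, 0.0, 1.0]] [[0.122, -0.537, 0.835, 1.513], [0.992, 0.084, -0.091, -0.08], [-0.021, 0.84, 0.543, 0.711], [0.0, 0.0, 0.0, 1.0]]
top [[412.6, 0.0, 276.9], [0.0, 412.6, 214.3], [0.0, 0.0, 1.0]] [[-0.122, 0.968, -0.219, 0.409], [-0.993, -0.12, 0.024, 0.024], [-0.003, 0.221, 0.975, 1.077], [0.0, 0.0, 0.0, 1.0]]
{'clock': 0.1, 'joint_positions': array([-1.34599202e+00,  4.23769117e-01,  1.63062488e+00,  4.12612291e-05,
        1.08860960e+00, -1.89833678e-02]), 'joint_vel': array([-0.00100032, -0.0012885 , -0.00275537,  0.00069469, -0.00167285,
        0.00045506]), 'effort': array([-8.10990605e-04, -5.45611739e+01, -2.74325109e+01,  6.44671940e-02,
        1.88385614e-02, -2.10155110e-05]), 'tool_pos': array([ 0.15079338, -0.60600406,  0.22197207]), 'tcp_rot': array([ 2.09237516,  0.25779535, -2.09260409]), 'contact_force': array([ 0.04938868,  0.07169588, -1.07683786]), 'ft_torque': array([ 0.01566539,  0.02093625, -0.00932299]), 'grip_width': 0.0876170554904995}
```

View pics/scene0.png

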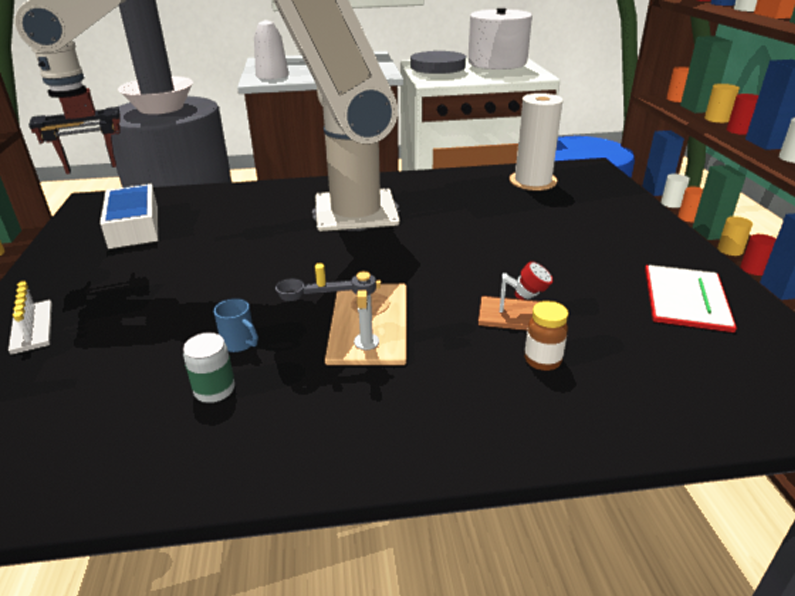

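View pics/top0.png

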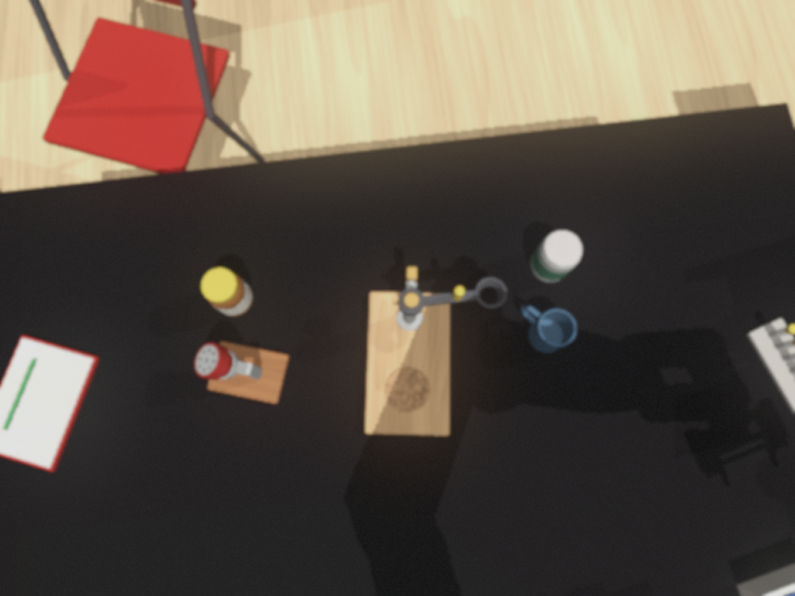

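The scene view shows the stand in the middle, with its arm folded toward the mug. The mug is at (233,325), the tin at (208,367), the dripper at (535,278) and the jar at (547,335). In the top view the mug is at (555,328), the spot at (408,388), the hinge at (411,299), the knob at (459,292), the ring at (490,292) and the dripper plate at (208,361).

```bash
cat >> h.py <<'E'
from scipy.optimize import least_squares
def circ(p,r=None):
    c=p[:,:2].mean(0)
    if r: f=lambda x:np.hypot(*(p[:,:2]-x[:2]).T)-r; x0=c
    else: f=lambda x:np.hypot(*(p[:,:2]-x[:2]).T)-x[2]; x0=[*c,.03]
    s=least_squares(f,x0,loss='soft_l1',f_scale=.002); return s.x.round(4),np.sqrt(np.mean(s.fun**2)).round(4)
def px2z(d,u,v,z):   # pixel to plane z
    K=d['mtx']; r=d['T'][:3,:3]@np.array([(u-K[0,2])/K[0,0],-(v-K[1,2])/K[1,1],-1]); t=d['T'][:3,3]
    return (t+r*(z-t[2])/r[2]).round(4)
def hsv(d): return cv2.cvtColor(d['color'],cv2.COLOR_RGB2HSV).astype(int)
def sel(d,hl,hh,smin=80,vmin=40,box=None):
    H=hsv(d); P=cloud(d); m=(H[...,0]>=hl)&(H[...,0]<=hh)&(H[...,1]>=smin)&(H[...,2]>=vmin)&np.isfinite(P[...,0])
    m&=(P[...,0]>.2)&(P[...,0]<1.1)&(abs(P[...,1])<.7)&(P[...,2]>-.02)&(P[...,2]<.25)
    return P[m],m
E
python3 - <<'E'
from h import *
for n in('top','scene'):
    d=load(n); P=cloud(d); print('==',n)
    b,m=sel(d,95,120,60,30); b=b[(abs(b[:,1]+.2)<.2)&(b[:,0]>.4)]
    print('blue',len(b),b.min(0).round(3),b.max(0).round(3))
    rim=b[b[:,2]>.06]; print('mug rim',len(rim),circ(rim,.033)); c=circ(rim,.033)[0]
    q=b[np.hypot(*(b[:,:2]-c).T)>.042]; print('handle',len(q),q.mean(0)-[*c,0], np.degrees(np.arctan2(*(q.mean(0)[:2]-c)[::-1])) if len(q) else '')
    y,m=sel(d,20,33,120,80); 
    k=y[(y[:,2]>.16)&(y[:,2]<.2)]; print('yellow>0.16',len(k),k.mean(0).round(4)if len(k)else'')
    for nm,(x0,x1,y0,y1) in {}.items(): pass
    H=hsv(d); r=((H[...,0]<6)|(H[...,0]>174))&(H[...,1]>140)&(H[...,2]>60)&np.isfinite(P[...,0])&(P[...,2]>.04)&(P[...,2]<.2)&(P[...,0]>.35)&(P[...,0]<1)
    R=P[r]; print('red',len(R),R.mean(0).round(4),R.min(0).round(3),R.max(0).round(3))
    dk=P[np.isfinite(P[...,0])&(P[...,2]>.145)&(P[...,2]<.2)&(P[...,0]>.4)&(P[...,0]<.9)&(abs(P[...,1])<.3)]
    print('high',len(dk)); 
    bd=P[np.isfinite(P[...,0])&(H[...,1]>50)&(H[...,0]>8)&(H[...,0]<28)&(H[...,2]>60)&(P[...,2]>.005)&(P[...,2]<.03)&(P[...,0]>.35)&(P[...,0]<.9)]
    for nm,g in(('board',bd[bd[:,1]<.15]),('foot',bd[bd[:,1]>.15])):
        if len(g)>20: print(nm,len(g),g.mean(0).round(3),cv2.minAreaRect((g[:,:2]*1000).astype(np.float32)))
d=load('top'); s=1/1.42
for nm,u,v,z in[('spot',408,388,.018),('hinge',411,299,.166),('knob',459,291,.192),('ring',490,292,.155),('mug',557,328,.08),('plate',208,361,.12),('jar',219,285,.11),('tin',562,249,.1)]:
    u,v=u*s,v*s; print(nm,px2z(d,u,v,z),'depthpt',cloud(d)[round(v),round(u)].round(3))
E
python3 - <<'E'
import cv2,sys
sys.path.insert(0,'.')
from h import *
d=load('top')['color'][:,:,::-1]
a=cv2.resize(d[180:310,240:410],None,fx=4.6,fy=4.6,interpolation=cv2.INTER_CUBIC)
cv2.imwrite('pics/c1.png',a)
E
```

```text
== top
blue 1002 [ 0.526 -0.338 -0.005] [ 0.621 -0.229  0.085]
mug rim 270 (array([ 0.56  , -0.2726]), np.float64(0.0061))
handle 183 [ 0.03056767 -0.00761945  0.01859883] -13.996595665443616
yellow>0.16 55 [ 0.6179 -0.0978  0.1866]
red 184 [0.5612 0.296  0.1125] [0.54  0.283 0.092] [0.596 0.331 0.126]
high 842
board 5152 [ 0.524 -0.01   0.016] ((541.9469604492188, -16.16956329345703), (154.9768524169922, 265.5025329589844), 80.7060546875)
foot 1289 [0.552 0.265 0.014] ((629.427001953125, 273.0768127441406), (147.07115173339844, 261.40887451171875), 87.25511169433594)
== scene
blue 900 [ 0.4   -0.337 -0.005] [ 0.614 -0.227  0.082]
mug rim 335 (array([ 0.5616, -0.273 ]), np.float64(0.0057))
handle 118 [-0.00926345  0.01432379  0.03089146] 122.89146677507276
yellow>0.16 94 [ 0.6231 -0.0884  0.1756]
red 241 [0.5861 0.3001 0.0981] [0.544 0.278 0.049] [0.603 0.338 0.124]
high 631
board 2325 [ 0.569 -0.015  0.013] ((501.1265869140625, -347.5465393066406), (824.41552734375, 262.3743896484375), 82.8056640625)
foot 770 [0.579 0.27  0.012] ((615.9328002929688, 483.84906005859375), (236.0160369873047, 560.4332275390625), 0.5283529162406921)
spot [ 0.4915 -0.0096  0.018 ] depthpt [ 0.492 -0.009  0.019]
hinge [ 0.6195 -0.0277  0.166 ] depthpt [ 0.619 -0.027  0.166]
knob [ 0.617 -0.102  0.192] depthpt [ 0.617 -0.101  0.192]
ring [ 0.6179 -0.1568  0.155 ] depthpt [ 0.652 -0.187  0.   ]
mug [ 0.5573 -0.2762  0.08  ] depthpt [ 0.569 -0.298  0.005]
plate [0.5673 0.3135 0.12  ] depthpt [0.569 0.317 0.113]
jar [0.6969 0.2911 0.11  ] depthpt [0.697 0.292 0.108]
tin [ 0.6913 -0.3044  0.1   ] depthpt [ 0.692 -0.305  0.101]
```

View pics/c1.png

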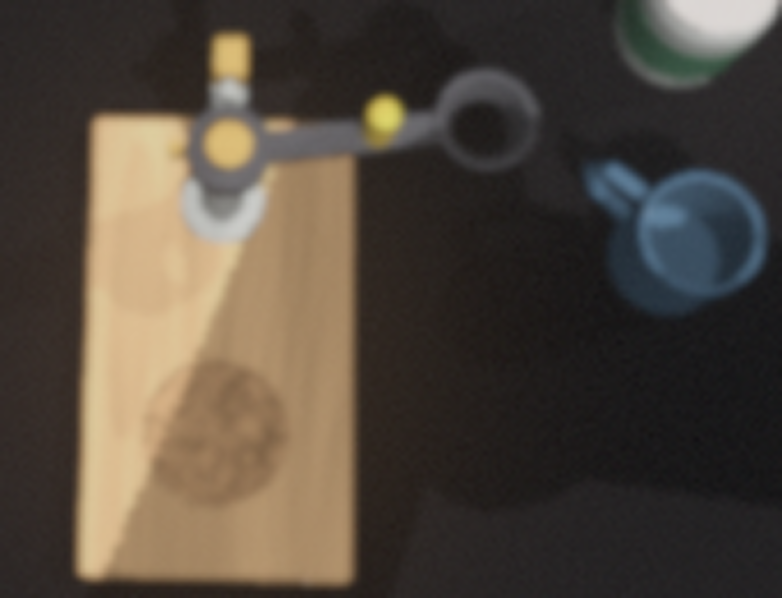

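The crop shows the spot at (216,433), the hinge cap at (228,145), the knob at (385,114), the ring at (488,119) and the mug rim at (702,232). The mug's handle points up and to the left, ending near (605,175).

```bash
cat >> h.py <<'E'
from scipy.spatial.transform import Rotation as Ro
def axes():
    s=arm.sense(); R=Ro.from_rotvec(s['tcp_rot']).as_matrix(); return s,R
def turn(xdir,ydir,R=None):
    """world rotvec from R to tool with x=xdir,y=ydir (both half-turn options)"""
    if R is None: R=axes()[1]
    x=np.array(xdir,float); x/=np.linalg.norm(x); out=[]
    for s in(1,-1):
        y=s*np.array(ydir,float); y-=x*(x@y); y/=np.linalg.norm(y)
        T=np.stack([x,y,np.cross(x,y)],1); out.append(Ro.from_matrix(T@R.T).as_rotvec().round(3))
    return out
E
python3 - <<'E'
from h import *
d=load('top')
c=lambda u,v,z:px2z(d,u/4.6+240-.4,v/4.6+180-.4,z)
S=c(216,433,.018);H=c(228,145,.166);K=c(385,114,.192);Rg=c(488,119,.155);M=c(702,232,.08);Ht=c(615,180,.07)
for n,v in zip('S H K R M handle'.split(),(S,H,K,Rg,M,Ht)):print(n,v)
print('handle az',np.degrees(np.arctan2(*(Ht-M)[[1,0]])), 'HS',np.linalg.norm((H-S)[:2]),np.degrees(np.arctan2(*(H-S)[[1,0]])))
print('HK',np.linalg.norm((K-H)[:2]),np.degrees(np.arctan2(*(K-H)[[1,0]])),'HR',np.linalg.norm((Rg-H)[:2]),np.degrees(np.arctan2(*(Rg-H)[[1,0]])))
f=[px2z(d,u/1.42,v/1.42,.014) for u,v in((219,341),(289,354),(277,403),(207,389))]; print('foot',f)
# scene depth-based mug check + plate
for n in('top','scene'):
    d=load(n);P=cloud(d);X=P[np.isfinite(P[...,0])]
    g=X[(np.hypot(X[:,0]-M[0],X[:,1]-M[1])<.05)&(X[:,2]>.074)&(X[:,2]<.09)]; print(n,'mugrim',len(g),circ(g[np.hypot(g[:,0]-M[0],g[:,1]-M[1])>.02])) 
    g=X[(np.hypot(X[:,0]-S[0],X[:,1]-S[1])<.09)&(abs(X[:,2]-.0165)<.006)]
    g=X[(np.hypot(X[:,0]-H[0],X[:,1]-H[1])<.03)&(X[:,2]>.155)]; print('hub',g.mean(0).round(4))
    g=X[(np.hypot(X[:,0]-.567,X[:,1]-.3135)<.06)&(X[:,2]>.05)&(X[:,2]<.15)]; print('drip',len(g),g.mean(0).round(4))
    if n=='top':
        # plate plane: greyish pts
        Hs=hsv(d); m=np.isfinite(P[...,0])&(np.hypot(P[...,0]-.567,P[...,1]-.3135)<.028)&(P[...,2]>.085)&(Hs[...,1]<110)
        q=P[m]; print('plate',len(q),np.median(q,0).round(4)); _,_,V=np.linalg.svd(q-q.mean(0)); print('normal',V[2].round(3))
s,R=axes(); print('tool axes',R.round(3).tolist())
h=np.radians(np.degrees(np.arctan2(*(Ht-M)[[1,0]]))+90); print('turn mug',turn([0,0,-1],[np.cos(h),np.sin(h),0]))
E
```

```text
S [ 0.4905 -0.0075  0.018 ]
H [ 0.6183 -0.0269  0.166 ]
K [ 0.6182 -0.1023  0.192 ]
R [ 0.6181 -0.1583  0.155 ]
M [ 0.5597 -0.2765  0.08  ]
handle [ 0.5952 -0.238   0.07  ]
handle az 47.32153058983277 HS 0.12926407080082225 -8.631584336037543
HK 0.07540006631296818 -90.07598905294344 HR 0.13140015220691337 -90.08720812065066
foot [array([0.6192, 0.3236, 0.014 ]), array([0.5795, 0.198 , 0.014 ]), array([0.494 , 0.2267, 0.014 ]), array([0.5343, 0.3501, 0.014 ])]
top mugrim 141 (array([ 0.5585, -0.2743,  0.031 ]), np.float64(0.0012))
hub [ 0.6187 -0.0265  0.1601]
drip 695 [0.5648 0.3026 0.1052]
plate 271 [0.5697 0.3173 0.1115]
normal [-0.099 -0.451 -0.887]
scene mugrim 114 (array([ 0.5611, -0.2739,  0.0311]), np.float64(0.0019))
hub [ 0.6248 -0.0261  0.1615]
drip 542 [0.5782 0.2984 0.0934]
tool axes [[-0.0, 0.241, -0.97], [0.001, -0.97, -0.241], [-1.0, -0.001, -0.0]]
turn mug [array([-1.000e-03,  2.000e-03, -2.559e+00]), array([-0.001, -0.001,  0.582])]
```

Emit:
send_rows([
  {"dx": 2.7,"dy": 2.2,"az": 0.04,"claw": 8.7},
  {"dx": 5.4,"dy": 4.4,"az": 0.08,"claw": 8.7},
  {"dx": 8.2,"dy": 6.6,"az": 0.12,"claw": 8.7},
  {"dx": 10.9,"dy": 8.8,"az": 0.16,"claw": 8.7},
  {"dx": 13.6,"dy": 11,"az": 0.2,"claw": 8.7},
], newtons=20)

```text
validation failed for argument at $.de...
```

Emit:
send_rows([
  {"dx": 2.7,"dy": 2.2,"az": 0.04,"claw": 8.7},
  {"dx": 5.4,"dy": 4.4,"az": 0.08,"claw": 8.7},
  {"dx": 8.2,"dy": 6.6,"az": 0.12,"claw": 8.7},
  {"dx": 10.9,"dy": 8.8,"az": 0.16,"claw": 8.7},
  {"dx": 13.6,"dy": 11,"az": 0.2,"claw": 8.7},
])

```text
validation failed for argument at $.de...
```

Emit:
send_rows([
  {"dx": 3.4,"dy": 2.8,"az": 0.05,"claw": 8.7},
  {"dx": 6.8,"dy": 5.6,"az": 0.1,"claw": 8.7},
  {"dx": 10.2,"dy": 8.4,"az": 0.14,"claw": 8.7},
  {"dx": 13.6,"dy": 11.2,"az": 0.182,"claw": 8.7},
  {"dx": 13.6,"dy": 11.2,"az": 0.182,"claw": 8.7},
])

```text
validation failed for argument at $.de...
```

```bash
python3 - <<'E'
from h import *
s,R=axes(); print(s['clock'],s['tool_pos'],R.round(3).tolist(),s['joint_positions'].round(2),s['contact_force'])
print('err to mug cm',(np.array([.559,-.2745,.04])-s['tool_pos'])*100)
h=np.radians(137.3); print(turn([0,0,-1],[np.cos(h),np.sin(h),0]))
E
```

```text
0.1 [ 0.15079338 -0.60600406  0.22197207] [[-0.0, 0.241, -0.97], [0.001, -0.97, -0.241], [-1.0, -0.001, -0.0]] [-1.35  0.42  1.63  0.    1.09 -0.02] [ 0.04938868  0.07169588 -1.07683786]
err to mug cm [ 40.82066231  33.15040634 -18.19720653]
[array([-1.00e-03,  2.00e-03, -2.56e+00]), array([-0.001, -0.001,  0.582])]
```

Emit:
send_rows([
  {"dx": 2.7,"dy": 2.2,"dz": 0.0,"ax": 0.0,"ay": 0.0,"az": 0.04,"claw": 8.7},
  {"dx": 5.4,"dy": 4.4,"dz": 0.0,"ax": 0.0,"ay": 0.0,"az": 0.08,"claw": 8.7},
  {"dx": 8.2,"dy": 6.6,"dz": 0.0,"ax": 0.0,"ay": 0.0,"az": 0.12,"claw": 8.7},
  {"dx": 10.9,"dy": 8.8,"dz": 0.0,"ax": 0.0,"ay": 0.0,"az": 0.16,"claw": 8.7},
  {"dx": 13.6,"dy": 11.0,"dz": 0.0,"ax": 0.0,"ay": 0.0,"az": 0.2,"claw": 8.7},
], newtons=20)

```text
clock: 0.6
tool_pos: [0.2877, -0.4953, 0.2224]
tcp_rot: [1.975, 0.448, -1.975]
contact_force: [0.6, -1.2, 0.3]
grip_width: 0.087
```

Emit:
send_rows([
  {"dx": 2.7,"dy": 2.2,"dz": 0.0,"ax": 0.0,"ay": 0.0,"az": 0.04,"claw": 8.7},
  {"dx": 5.4,"dy": 4.4,"dz": 0.0,"ax": 0.0,"ay": 0.0,"az": 0.08,"claw": 8.7},
  {"dx": 8.2,"dy": 6.6,"dz": 0.0,"ax": 0.0,"ay": 0.0,"az": 0.12,"claw": 8.7},
  {"dx": 10.9,"dy": 8.8,"dz": 0.0,"ax": 0.0,"ay": 0.0,"az": 0.16,"claw": 8.7},
  {"dx": 13.6,"dy": 11.0,"dz": 0.0,"ax": 0.0,"ay": 0.0,"az": 0.2,"claw": 8.7},
], newtons=20)

```text
clock: 1.1
tool_pos: [0.4237, -0.3853, 0.2224]
tcp_rot: [1.85, 0.619, -1.851]
contact_force: [-0.2, -0.0, -0.4]
grip_width: 0.087
```

Emit:
send_rows([
  {"dx": 3.4,"dy": 2.8,"dz": 0.0,"ax": 0.0,"ay": 0.0,"az": 0.05,"claw": 8.7},
  {"dx": 6.8,"dy": 5.6,"dz": 0.0,"ax": 0.0,"ay": 0.0,"az": 0.1,"claw": 8.7},
  {"dx": 10.2,"dy": 8.4,"dz": 0.0,"ax": 0.0,"ay": 0.0,"az": 0.14,"claw": 8.7},
  {"dx": 13.6,"dy": 11.2,"dz": 0.0,"ax": 0.0,"ay": 0.0,"az": 0.18,"claw": 8.7},
  {"dx": 13.6,"dy": 11.2,"dz": -4.0,"ax": 0.0,"ay": 0.0,"az": 0.182,"claw": 8.7},
], newtons=20)

```text
clock: 1.6
tool_pos: [0.566, -0.273, 0.187]
tcp_rot: [1.735, 0.754, -1.719]
contact_force: [1.0, -0.5, -1.0]
grip_width: 0.0871
```

```bash
python3 - <<'E'
from h import *
s,R=axes(); print(s['clock'],s['tool_pos'],s['joint_positions'].round(2),s['contact_force'])
print('err to mug cm',(np.array([.559,-.2745,.04])-s['tool_pos'])*100)
h=np.radians(137.3); print(turn([0,0,-1],[np.cos(h),np.sin(h),0]))
E
```

```text
1.6 [ 0.56598375 -0.27295528  0.18699886] [-0.47  0.46  1.66  0.    1.01  0.27] [ 0.98488497 -0.49175541 -0.95490778]
err to mug cm [ -0.69837451  -0.15447208 -14.69988562]
[array([-0.017,  0.007,  3.136]), array([ 0.004,  0.011, -0.006])]
```

Emit:
send_rows([
  {"dx": 0.0,"dy": 0.0,"dz": 0.0,"ax": 0.0,"ay": 0.0,"az": 0.0,"claw": 8.7},
  {"dx": 0.0,"dy": 0.0,"dz": -4.0,"ax": 0.0,"ay": 0.0,"az": 0.0,"claw": 8.7},
  {"dx": 0.0,"dy": 0.0,"dz": -7.0,"ax": 0.0,"ay": 0.0,"az": 0.0,"claw": 8.7},
  {"dx": 0.0,"dy": 0.0,"dz": -9.0,"ax": 0.0,"ay": 0.0,"az": 0.0,"claw": 8.7},
  {"dx": 0.0,"dy": 0.0,"dz": -11.0,"ax": 0.0,"ay": 0.0,"az": 0.0,"claw": 8.7},
], newtons=20)

```text
clock: 2.1
tool_pos: [0.558, -0.2752, 0.0723]
tcp_rot: [1.734, 0.759, -1.735]
contact_force: [0.3, -0.4, 0.7]
grip_width: 0.0869
```

Emit:
send_rows([
  {"dx": 0.0,"dy": 0.0,"dz": -2.0,"ax": 0.0,"ay": 0.0,"az": 0.0,"claw": 8.7},
  {"dx": 0.0,"dy": 0.0,"dz": -3.2,"ax": 0.0,"ay": 0.0,"az": 0.0,"claw": 8.7},
  {"dx": 0.0,"dy": 0.0,"dz": -3.2,"ax": 0.0,"ay": 0.0,"az": 0.0,"claw": 7.0},
  {"dx": 0.0,"dy": 0.0,"dz": -3.2,"ax": 0.0,"ay": 0.0,"az": 0.0,"claw": 6.0},
  {"dx": 0.0,"dy": 0.0,"dz": -3.2,"ax": 0.0,"ay": 0.0,"az": 0.0,"claw": 5.5},
], newtons=20)

```text
clock: 2.6
tool_pos: [0.5595, -0.2751, 0.0419]
tcp_rot: [1.734, 0.758, -1.732]
contact_force: [-0.2, 1.3, 0.4]
grip_width: 0.0668
```

Emit:
send_rows([
  {"dx": 0.0,"dy": 0.0,"dz": 0.0,"ax": 0.0,"ay": 0.0,"az": 0.0,"claw": 5.5},
  {"dx": 0.0,"dy": 0.0,"dz": 0.0,"ax": 0.0,"ay": 0.0,"az": 0.0,"claw": 5.5},
  {"dx": 0.0,"dy": 0.0,"dz": 0.0,"ax": 0.0,"ay": 0.0,"az": 0.0,"claw": 5.5},
  {"dx": 0.0,"dy": 0.0,"dz": 0.0,"ax": 0.0,"ay": 0.0,"az": 0.0,"claw": 5.5},
], newtons=20)

```text
clock: 3.0
tool_pos: [0.5595, -0.275, 0.0419]
tcp_rot: [1.734, 0.758, -1.732]
contact_force: [-1.0, -0.5, 6.6]
grip_width: 0.0651
```

```bash
python3 - <<'E'
from h import *
s,R=axes(); print(s['clock'],s['tool_pos'],R.round(3).tolist(),s['joint_positions'].round(2),s['contact_force'],s['grip_width'])
E
```

```text
3.0 [ 0.55948903 -0.27496145  0.04192043] [[0.001, 0.735, -0.678], [-0.001, -0.678, -0.735], [-1.0, 0.002, -0.0]] [-0.48  0.66  1.72 -0.    0.76  0.27] [-0.99084523 -0.54677634  6.64642037] 0.06514797709137628
```

Emit:
send_rows([
  {"dx": 0.0,"dy": 0.0,"dz": 1.0,"ax": 0.0,"ay": 0.0,"az": 0.0,"claw": 5.5},
  {"dx": -1.0,"dy": 0.0,"dz": 3.0,"ax": 0.0,"ay": 0.0,"az": 0.0,"claw": 5.5},
  {"dx": -3.0,"dy": 0.0,"dz": 5.5,"ax": 0.0,"ay": 0.0,"az": -0.03,"claw": 5.5},
  {"dx": -5.0,"dy": 0.0,"dz": 8.0,"ax": 0.0,"ay": 0.0,"az": -0.1,"claw": 5.5},
  {"dx": -7.0,"dy": 1.0,"dz": 9.0,"ax": 0.0,"ay": 0.0,"az": -0.2,"claw": 5.5},
], newtons=20)

```text
clock: 3.5
tool_pos: [0.4894, -0.2656, 0.1334]
tcp_rot: [1.867, 0.596, -1.862]
contact_force: [0.0, -0.2, -1.3]
grip_width: 0.0648
```

Emit:
send_rows([
  {"dx": 0.0,"dy": 2.5,"dz": 0.0,"ax": 0.0,"ay": 0.0,"az": -0.1,"claw": 5.5},
  {"dx": 0.0,"dy": 5.5,"dz": 0.0,"ax": 0.0,"ay": 0.0,"az": -0.2,"claw": 5.5},
  {"dx": 0.0,"dy": 8.5,"dz": 0.0,"ax": 0.0,"ay": 0.0,"az": -0.3,"claw": 5.5},
  {"dx": 0.0,"dy": 11.5,"dz": 0.0,"ax": 0.0,"ay": 0.0,"az": -0.4,"claw": 5.5},
  {"dx": 0.0,"dy": 14.5,"dz": 0.0,"ax": 0.0,"ay": 0.0,"az": -0.5,"claw": 5.5},
], newtons=20)

```text
clock: 4.0
tool_pos: [0.4887, -0.1182, 0.1312]
tcp_rot: [2.159, 0.131, -2.158]
contact_force: [0.5, 0.0, -2.2]
grip_width: 0.065
```

Emit:
send_rows([
  {"dx": 0.0,"dy": 3.0,"dz": 0.0,"ax": 0.0,"ay": 0.0,"az": -0.1,"claw": 5.5},
  {"dx": 0.0,"dy": 6.0,"dz": 0.0,"ax": 0.0,"ay": 0.0,"az": -0.2,"claw": 5.5},
  {"dx": 0.1,"dy": 9.0,"dz": 0.0,"ax": 0.0,"ay": 0.0,"az": -0.27,"claw": 5.5},
  {"dx": 0.1,"dy": 11.2,"dz": 0.0,"ax": 0.0,"ay": 0.0,"az": -0.28,"claw": 5.5},
  {"dx": 0.1,"dy": 11.2,"dz": 0.0,"ax": 0.0,"ay": 0.0,"az": -0.28,"claw": 5.5},
], newtons=20)

```text
clock: 4.5
tool_pos: [0.4897, -0.0054, 0.1311]
tcp_rot: [-2.143, 0.162, 2.142]
contact_force: [0.3, 0.4, -1.4]
grip_width: 0.0651
```

```bash
python3 - <<'E'
from h import *
d=grab('top','t1'); grab('scene')
a=d['color'][:,:,::-1]
cv2.imwrite('pics/t1.png',cv2.resize(a[150:320,230:430],None,fx=3.5,fy=3.5,interpolation=cv2.INTER_CUBIC))
s,R=axes(); print(s['clock'],s['tool_pos'],R.round(3).tolist(),s['joint_positions'].round(2),s['contact_force'],s['grip_width'])
E
```

```text
4.6 [ 0.48985621 -0.00735624  0.13100764] [[0.0, -0.152, -0.988], [-0.0, -0.988, 0.152], [-1.0, 0.0, -0.0]] [-0.04  0.37  1.99 -0.    0.79  1.68] [ 0.14531543 -0.5070239  -2.01816142] 0.0650376271418874
```

View pics/t1.png

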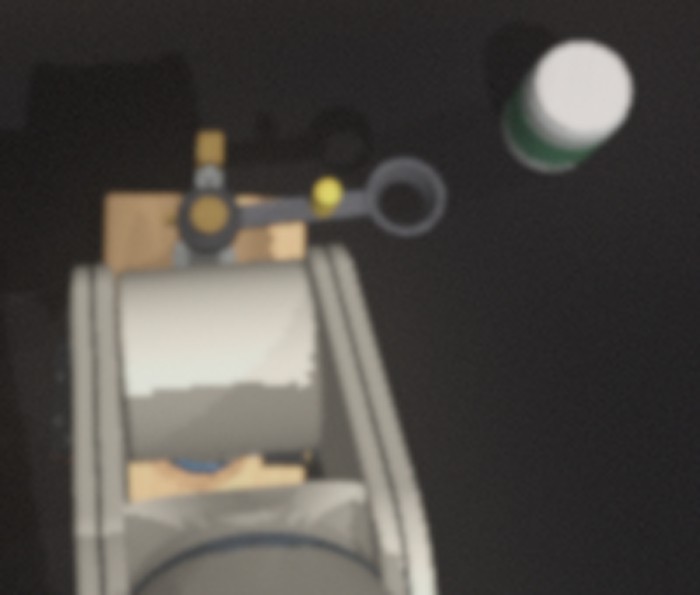

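The gripper, with the mug's rim just showing at (205,465), hangs over the spot. The carrier is still folded and the tin hasn't moved. Next I lower the mug.

Emit:
send_rows([
  {"dx": 0.0,"dy": 0.0,"dz": -2.0,"ax": 0.0,"ay": 0.0,"az": 0.0,"claw": 5.5},
  {"dx": 0.0,"dy": 0.0,"dz": -4.0,"ax": 0.0,"ay": 0.0,"az": 0.0,"claw": 5.5},
  {"dx": 0.0,"dy": 0.0,"dz": -5.5,"ax": 0.0,"ay": 0.0,"az": 0.0,"claw": 5.5},
  {"dx": 0.0,"dy": 0.0,"dz": -6.3,"ax": 0.0,"ay": 0.0,"az": 0.0,"claw": 5.5},
  {"dx": 0.0,"dy": 0.0,"dz": -6.7,"ax": 0.0,"ay": 0.0,"az": 0.0,"claw": 5.5},
], newtons=20)

```text
clock: 5.1
tool_pos: [0.4896, -0.0083, 0.0631]
tcp_rot: [-2.14, 0.167, 2.142]
contact_force: [0.2, -1.0, -2.6]
grip_width: 0.0653
```

Emit:
send_rows([
  {"dx": 0.0,"dy": 0.0,"dz": -0.2,"ax": 0.0,"ay": 0.0,"az": 0.0,"claw": 5.5},
  {"dx": 0.0,"dy": 0.0,"dz": -0.4,"ax": 0.0,"ay": 0.0,"az": 0.0,"claw": 5.5},
  {"dx": 0.0,"dy": 0.0,"dz": -0.4,"ax": 0.0,"ay": 0.0,"az": 0.0,"claw": 5.5},
], newtons=20)

```text
clock: 5.4
tool_pos: [0.4903, -0.0076, 0.0601]
tcp_rot: [-2.142, 0.165, 2.14]
contact_force: [-0.6, 0.2, -2.1]
grip_width: 0.0646
```

Emit:
send_rows([
  {"dx": 0.0,"dy": 0.0,"dz": -0.1,"ax": 0.0,"ay": 0.0,"az": 0.0,"claw": 5.5},
  {"dx": 0.0,"dy": 0.0,"dz": -0.15,"ax": 0.0,"ay": 0.0,"az": 0.0,"claw": 5.5},
  {"dx": 0.0,"dy": 0.0,"dz": -0.15,"ax": 0.0,"ay": 0.0,"az": 0.0,"claw": 5.5},
], newtons=20)

```text
clock: 5.7
tool_pos: [0.4904, -0.0075, 0.0598]
tcp_rot: [-2.143, 0.165, 2.14]
contact_force: [-4.8, -0.5, 16.0]
grip_width: 0.0651
```

Contact is felt, so I release it and back straight up.

Emit:
send_rows([
  {"dx": 0.0,"dy": 0.0,"dz": 0.1,"ax": 0.0,"ay": 0.0,"az": 0.0,"claw": 6.6},
  {"dx": 0.0,"dy": 0.0,"dz": 0.1,"ax": 0.0,"ay": 0.0,"az": 0.0,"claw": 7.4},
  {"dx": 0.0,"dy": 0.0,"dz": 0.1,"ax": 0.0,"ay": 0.0,"az": 0.0,"claw": 8.2},
  {"dx": 0.0,"dy": 0.0,"dz": 0.1,"ax": 0.0,"ay": 0.0,"az": 0.0,"claw": 8.7},
  {"dx": 0.0,"dy": 0.0,"dz": 0.1,"ax": 0.0,"ay": 0.0,"az": 0.0,"claw": 8.7},
], newtons=20)

```text
clock: 6.2
tool_pos: [0.4899, -0.0075, 0.0591]
tcp_rot: [-2.141, 0.165, 2.141]
contact_force: [0.0, 0.2, 0.1]
grip_width: 0.0867
```

Emit:
send_rows([
  {"dx": 0.0,"dy": 0.0,"dz": 2.0,"ax": 0.0,"ay": 0.0,"az": 0.0,"claw": 8.7},
  {"dx": 0.0,"dy": 0.0,"dz": 5.0,"ax": 0.0,"ay": 0.0,"az": 0.0,"claw": 8.7},
  {"dx": 0.0,"dy": 0.0,"dz": 9.0,"ax": 0.0,"ay": 0.0,"az": 0.0,"claw": 8.7},
  {"dx": 0.0,"dy": 0.0,"dz": 13.0,"ax": 0.0,"ay": 0.0,"az": 0.0,"claw": 8.7},
  {"dx": 0.0,"dy": -3.0,"dz": 17.0,"ax": 0.0,"ay": 0.0,"az": 0.0,"claw": 8.7},
], newtons=20)

```text
clock: 6.7
tool_pos: [0.4895, -0.036, 0.2306]
tcp_rot: [-2.142, 0.162, 2.143]
contact_force: [0.3, -0.2, -0.8]
grip_width: 0.087
```

```bash
python3 - <<'E'
from h import *
d=grab('scene')
a=d['color'][:,:,::-1]
cv2.imwrite('pics/s1.png',cv2.resize(a[150:280,120:320],None,fx=3.8,fy=3.8,interpolation=cv2.INTER_CUBIC))
s,R=axes(); print(s['clock'],s['tool_pos'],R.round(3).tolist(),s['joint_positions'].round(2),s['contact_force'],s['grip_width'])
P=cloud(d); X=P[np.isfinite(P[...,0])]; g=X[(np.hypot(X[:,0]-.49,X[:,1]+.008)<.05)&(X[:,2]>.092)&(X[:,2]<.106)]; print(len(g),circ(g,.0322))
print('knob rel',np.array([.618,-.102,.176])-s['tool_pos'])
E
```

```text
6.75 [ 0.49328987 -0.04047083  0.23688759] [[0.009, -0.152, -0.988], [-0.003, -0.988, 0.152], [-1.0, 0.001, -0.01]] [-0.1   0.21  1.9  -0.    1.02  1.62] [ 2.57282335 -2.06114488  4.67209506] 0.08704570798203776
68 (array([ 0.4935, -0.0076]), np.float64(0.0019))
knob rel [ 0.12471013 -0.06152917 -0.06088759]
```

View pics/s1.png

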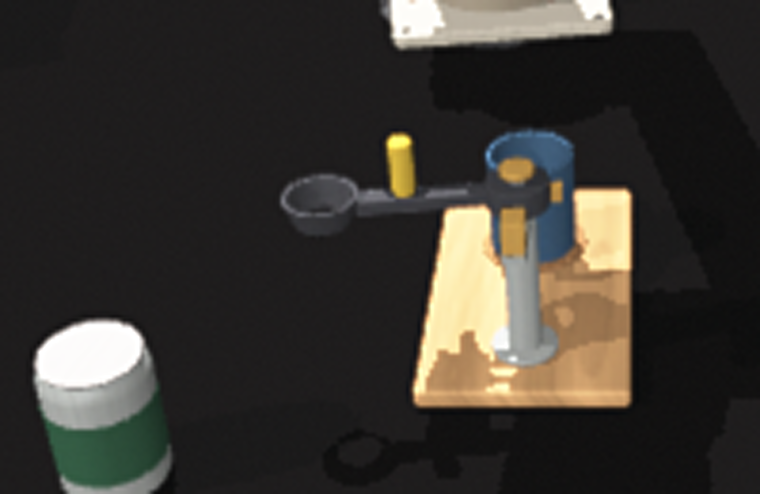

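The crop shows the mug upright on the spot, with its rim at (530,140). The carrier is still folded, with the knob at (400,165). Next is the knob.

Emit:
send_rows([
  {"dx": 3.0,"dy": -1.6,"dz": 0.0,"ax": 0.0,"ay": 0.0,"az": 0.0,"claw": 4.5},
  {"dx": 6.5,"dy": -3.2,"dz": 0.0,"ax": 0.0,"ay": 0.0,"az": 0.0,"claw": 4.0},
  {"dx": 10.0,"dy": -5.0,"dz": 0.0,"ax": 0.0,"ay": 0.0,"az": 0.0,"claw": 4.0},
  {"dx": 12.8,"dy": -6.5,"dz": 0.0,"ax": 0.0,"ay": 0.0,"az": 0.0,"claw": 4.0},
  {"dx": 12.8,"dy": -6.5,"dz": 0.0,"ax": 0.0,"ay": 0.0,"az": 0.0,"claw": 4.0},
], newtons=20)

```text
clock: 7.25
tool_pos: [0.6207, -0.1042, 0.2285]
tcp_rot: [-2.142, 0.167, 2.139]
contact_force: [0.4, 0.4, -0.6]
grip_width: 0.0504
```

Emit:
send_rows([
  {"dx": 0.0,"dy": 0.0,"dz": 0.0,"ax": 0.0,"ay": 0.0,"az": 0.0,"claw": 4.0},
  {"dx": 0.0,"dy": 0.0,"dz": -0.5,"ax": 0.0,"ay": 0.0,"az": 0.0,"claw": 4.0},
], newtons=20)

```text
clock: 7.45
tool_pos: [0.6171, -0.1021, 0.2241]
tcp_rot: [-2.141, 0.165, 2.142]
contact_force: [-0.5, 0.4, -0.3]
grip_width: 0.0406
```

Emit:
send_rows([
  {"dx": 0.0,"dy": 0.0,"dz": -2.0,"ax": 0.0,"ay": 0.0,"az": 0.0,"claw": 4.0},
  {"dx": 0.0,"dy": 0.0,"dz": -4.0,"ax": 0.0,"ay": 0.0,"az": 0.0,"claw": 4.0},
  {"dx": 0.0,"dy": 0.0,"dz": -5.6,"ax": 0.0,"ay": 0.0,"az": 0.0,"claw": 4.0},
  {"dx": 0.0,"dy": 0.0,"dz": -6.4,"ax": 0.0,"ay": 0.0,"az": 0.0,"claw": 4.0},
  {"dx": 0.0,"dy": 0.0,"dz": -6.4,"ax": 0.0,"ay": 0.0,"az": 0.0,"claw": 2.5},
], newtons=20)

```text
clock: 7.95
tool_pos: [0.6168, -0.1021, 0.1589]
tcp_rot: [-2.139, 0.165, 2.144]
contact_force: [-0.5, -0.1, 0.4]
grip_width: 0.0353
```

Emit:
send_rows([
  {"dx": 0.0,"dy": 0.0,"dz": 0.0,"ax": 0.0,"ay": 0.0,"az": 0.0,"claw": 1.0},
  {"dx": 0.0,"dy": 0.0,"dz": 0.0,"ax": 0.0,"ay": 0.0,"az": 0.0,"claw": 1.0},
  {"dx": 0.0,"dy": 0.0,"dz": 0.0,"ax": 0.0,"ay": 0.0,"az": 0.0,"claw": 1.0},
  {"dx": 0.0,"dy": 0.0,"dz": 0.0,"ax": 0.0,"ay": 0.0,"az": 0.0,"claw": 1.0},
  {"dx": 0.0,"dy": 0.0,"dz": 0.0,"ax": 0.0,"ay": 0.0,"az": 0.0,"claw": 1.0},
], newtons=20)

```text
clock: 8.45
tool_pos: [0.6184, -0.1011, 0.1611]
tcp_rot: [-2.141, 0.163, 2.139]
contact_force: [0.3, 6.7, 1.1]
grip_width: 0.0159
```

```bash
python3 - <<'E'
from h import *
s,R=axes(); print(s['clock'],s['tool_pos'],s['contact_force'],s['grip_width'])
H=np.array([.6185,-.0265]); p=np.array([.618,-.102]); a0=np.arctan2(*(p-H)[::-1])
for i,t in enumerate(np.arange(0,1.80,.12)):
    a=a0-t; print(i,round(t,2),((H+.0752*np.array([np.cos(a),np.sin(a)])-p)*100).round(2))
E
```

```text
8.45 [ 0.61840628 -0.10109065  0.16107961] [0.30632916 6.67785319 1.13017   ] 0.015872292214516543
0 0.0 [0.   0.03]
1 0.12 [-0.9   0.09]
2 0.24 [-1.79  0.26]
3 0.36 [-2.65  0.53]
4 0.48 [-3.47  0.9 ]
5 0.6 [-4.24  1.37]
6 0.72 [-4.95  1.93]
7 0.84 [-5.58  2.57]
8 0.96 [-6.14  3.28]
9 1.08 [-6.61  4.05]
10 1.2 [-6.98  4.87]
11 1.32 [-7.25  5.73]
12 1.44 [-7.41  6.62]
13 1.56 [-7.47  7.52]
14 1.68 [-7.42  8.42]
15 1.8 [-7.26  9.31]
```

Emit:
send_rows([
  {"dx": -0.9,"dy": 0.1,"dz": 0.0,"ax": 0.0,"ay": 0.0,"az": 0.0,"claw": 1.0},
  {"dx": -1.8,"dy": 0.3,"dz": 0.0,"ax": 0.0,"ay": 0.0,"az": 0.0,"claw": 1.0},
  {"dx": -2.65,"dy": 0.55,"dz": 0.0,"ax": 0.0,"ay": 0.0,"az": 0.0,"claw": 1.0},
  {"dx": -3.45,"dy": 0.9,"dz": 0.0,"ax": 0.0,"ay": 0.0,"az": 0.0,"claw": 1.0},
  {"dx": -4.2,"dy": 1.4,"dz": 0.0,"ax": 0.0,"ay": 0.0,"az": 0.0,"claw": 1.0},
], newtons=20)

```text
clock: 8.95
tool_pos: [0.5763, -0.0892, 0.161]
tcp_rot: [-2.144, 0.167, 2.14]
contact_force: [0.7, -6.6, 1.7]
grip_width: 0.0155
```

Emit:
send_rows([
  {"dx": -0.7,"dy": 0.55,"dz": 0.0,"ax": 0.0,"ay": 0.0,"az": 0.0,"claw": 1.0},
  {"dx": -1.35,"dy": 1.2,"dz": 0.0,"ax": 0.0,"ay": 0.0,"az": 0.0,"claw": 1.0},
  {"dx": -1.9,"dy": 1.9,"dz": 0.0,"ax": 0.0,"ay": 0.0,"az": 0.0,"claw": 1.0},
  {"dx": -2.4,"dy": 2.65,"dz": 0.0,"ax": 0.0,"ay": 0.0,"az": 0.0,"claw": 1.0},
  {"dx": -2.75,"dy": 3.45,"dz": 0.0,"ax": 0.0,"ay": 0.0,"az": 0.0,"claw": 1.0},
], newtons=20)

```text
clock: 9.45
tool_pos: [0.5448, -0.0557, 0.1607]
tcp_rot: [-2.136, 0.169, 2.149]
contact_force: [-10.2, -8.7, 9.8]
grip_width: 0.0156
```

Emit:
send_rows([
  {"dx": 0.0,"dy": 0.0,"dz": 0.0,"ax": 0.0,"ay": 0.0,"az": 0.0,"claw": 1.0},
  {"dx": 0.0,"dy": 0.0,"dz": 0.0,"ax": 0.0,"ay": 0.0,"az": 0.0,"claw": 1.0},
], newtons=20)

```text
clock: 9.65
tool_pos: [0.5446, -0.0546, 0.1607]
tcp_rot: [-2.135, 0.167, 2.15]
contact_force: [-12.6, -4.5, 12.2]
grip_width: 0.0154
```

Emit:
send_rows([
  {"dx": -0.5,"dy": 0.8,"dz": 0.0,"ax": 0.0,"ay": 0.0,"az": 0.0,"claw": 1.0},
  {"dx": -0.7,"dy": 1.6,"dz": 0.0,"ax": 0.0,"ay": 0.0,"az": 0.0,"claw": 1.0},
  {"dx": -0.8,"dy": 2.4,"dz": 0.0,"ax": 0.0,"ay": 0.0,"az": 0.0,"claw": 1.0},
  {"dx": -0.8,"dy": 3.2,"dz": 0.0,"ax": 0.0,"ay": 0.0,"az": 0.0,"claw": 1.0},
  {"dx": -0.7,"dy": 3.9,"dz": 0.0,"ax": 0.0,"ay": 0.0,"az": 0.0,"claw": 1.0},
], newtons=20)

```text
clock: 10.15
tool_pos: [0.5388, -0.0156, 0.1604]
tcp_rot: [-2.137, 0.168, 2.146]
contact_force: [-4.7, -2.1, 3.6]
grip_width: 0.0159
```

Emit:
send_rows([
  {"dx": 0.0,"dy": 0.0,"dz": 0.0,"ax": 0.0,"ay": 0.0,"az": 0.0,"claw": 1.0},
  {"dx": 0.0,"dy": 0.2,"dz": 0.0,"ax": 0.0,"ay": 0.0,"az": 0.0,"claw": 1.0},
], newtons=20)

```text
clock: 10.35
tool_pos: [0.5393, -0.0139, 0.1604]
tcp_rot: [-2.139, 0.167, 2.147]
contact_force: [-6.3, -14.4, 4.6]
grip_width: 0.0158
```

Emit:
send_rows([
  {"dx": 0.0,"dy": 0.0,"dz": 0.0,"ax": 0.0,"ay": 0.0,"az": 0.0,"claw": 2.0},
  {"dx": 0.0,"dy": 0.0,"dz": 0.0,"ax": 0.0,"ay": 0.0,"az": 0.0,"claw": 3.5},
  {"dx": 0.0,"dy": 0.0,"dz": 0.0,"ax": 0.0,"ay": 0.0,"az": 0.0,"claw": 4.0},
  {"dx": 0.0,"dy": 0.0,"dz": 2.0,"ax": 0.0,"ay": 0.0,"az": 0.0,"claw": 4.0},
  {"dx": 0.0,"dy": 0.0,"dz": 5.0,"ax": 0.0,"ay": 0.0,"az": 0.0,"claw": 4.0},
], newtons=20)

```text
clock: 10.85
tool_pos: [0.54, -0.0128, 0.2092]
tcp_rot: [-2.137, 0.165, 2.146]
contact_force: [0.0, 0.0, 0.3]
grip_width: 0.0398
```

Emit:
send_rows([
  {"dx": 0.0,"dy": 1.0,"dz": 4.0,"ax": 0.0,"ay": 0.0,"az": 0.0,"claw": 8.7},
  {"dx": 0.0,"dy": 5.0,"dz": 7.0,"ax": 0.0,"ay": 0.0,"az": 0.1,"claw": 8.7},
  {"dx": 0.0,"dy": 10.0,"dz": 7.0,"ax": 0.0,"ay": 0.0,"az": 0.2,"claw": 8.7},
  {"dx": 0.0,"dy": 14.0,"dz": 7.0,"ax": 0.0,"ay": 0.0,"az": 0.3,"claw": 8.7},
  {"dx": 0.0,"dy": 17.0,"dz": 7.0,"ax": 0.0,"ay": 0.0,"az": 0.4,"claw": 8.7},
], newtons=20)

```text
clock: 11.35
tool_pos: [0.5412, 0.1594, 0.2807]
tcp_rot: [2.089, 0.264, -2.087]
contact_force: [-0.3, -0.1, -1.0]
grip_width: 0.0763
```

```bash
python3 - <<'E'
from h import *
d=grab('top'); e=grab('scene')
a=cv2.resize(d['color'][180:300,220:350,::-1],None,fx=4.5,fy=4.5,interpolation=cv2.INTER_CUBIC)
b=e['color'][180:270,210:270,::-1]; b=cv2.resize(b,None,fx=3.4,fy=3.4)
o=np.zeros((540,a.shape[1]+b.shape[1],3),np.uint8); o[:,:a.shape[1]]=a; o[:b.shape[0],a.shape[1]:]=b
cv2.imwrite('pics/c2.png',o)
s,R=axes(); print(s['clock'],s['tool_pos'],s['joint_positions'].round(2),R.round(2).tolist())
E
```

```text
11.45 [0.54117122 0.16025447 0.2803377 ] [0.27 0.27 1.71 0.   1.16 1.59] [[0.0, 0.25, -0.97], [0.0, -0.97, -0.25], [-1.0, -0.0, -0.0]]
```

View pics/c2.png

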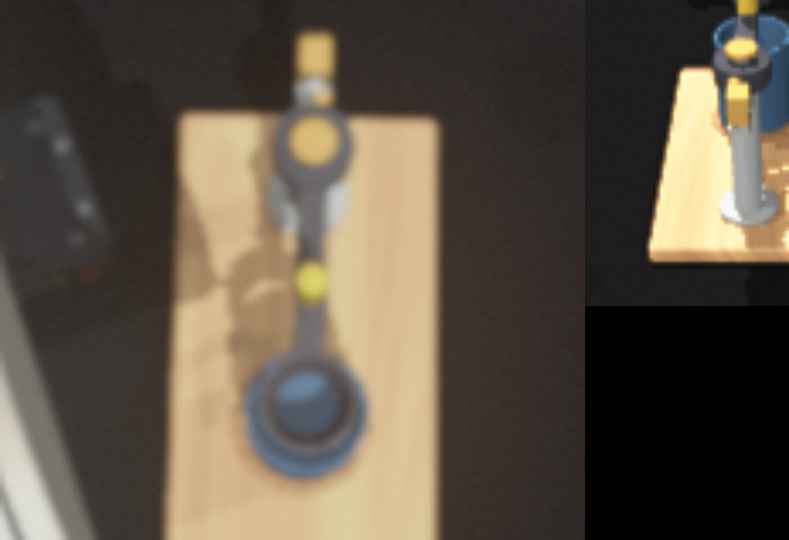

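The carrier is seated over the mug: hinge at (314,141), knob at (312,282), ring at (307,405), with the mug concentric below it.

```bash
python3 - <<'E'
from h import *
d=load('top')
c=lambda u,v,z:px2z(d,u/4.5+220-.4,v/4.5+180-.4,z)
print('ring',c(307,405,.155),'knob',c(312,282,.192),'hinge',c(314,141,.166))
az=np.radians(72.2); u=np.array([.5*np.cos(az),.5*np.sin(az),.866]); e1=np.array([-np.sin(az),np.cos(az),0]); e2=np.cross(u,e1)
B=np.stack([e1,e2,u],1)
np.savez('drip.npz',u=u,e1=e1,e2=e2)
for n,dd in(('top',d),('scene',load('scene'))):
    P=cloud(dd);Hs=hsv(dd);m=np.isfinite(P[...,0])&(np.hypot(P[...,0]-.567,P[...,1]-.3135)<.05)&(P[...,2]>.07)&(P[...,2]<.14)
    X=P[m];q=(X-[.567,.315,.110])@B
    hh=np.histogram(q[:,2]*1000,bins=np.arange(-40,20,4)); print(n,len(q),hh[0].tolist())
    t=q[(q[:,2]>-.006)&(q[:,2]<.008)]
    (cx,cy),r=cv2.minEnclosingCircle((t[:,:2]*1000).astype(np.float32)); 
    rr=cv2.minAreaRect((t[:,:2]*1000).astype(np.float32))
    print('encl',cx,cy,r,'mean',(t.mean(0)*1000).round(1),rr)
    # band side fit
    sd=q[(q[:,2]<-.004)&(q[:,2]>-.022)]; print('band',len(sd),circ(sd,.030))
    # world plate plane fit
    T=X[(q[:,2]>-.006)&(q[:,2]<.008)&(np.hypot(q[:,0],q[:,1])<.024)]; _,_,V=np.linalg.svd(T-T.mean(0)); print('normal',V[2].round(3),'center',(np.array([.567,.315,.110])+B@np.array([cx,cy,t[:,2].mean()*1000])/1000).round(4))
a=cv2.resize(d['color'][190:300,120:220,::-1],None,fx=5.4,fy=5.4,interpolation=cv2.INTER_CUBIC); cv2.imwrite('pics/c3.png',a)
E
```

```text
ring [ 0.4887 -0.0074  0.155 ] knob [ 0.5437 -0.0161  0.192 ] hinge [ 0.6186 -0.0274  0.166 ]
top 0 [0, 0, 0, 0, 0, 0, 0, 0, 0, 0, 0, 0, 0, 0]
encl 0.0 0.0 0.0 mean [nan nan nan] ((0.0, 0.0), (0.0, 0.0), 0.0)<stdin>:15: RuntimeWarning: Mean of empty slice.
  ret = um.true_divide(
h.py:16: RuntimeWarning: Mean of empty slice.
  c=p[:,:2].mean(0)
Traceback (most recent call last):
  File "h.py", line 19, in circ
    s=least_squares(f,x0,loss='soft_l1',f_scale=.002); return s.x.round(4),np.sqrt(np.mean(s.fun**2)).round(4)
ValueError: Initial guess is outside of provided bounds
```

Emit:
send_rows([
  {"dx": -2.0,"dy": -4.0,"dz": 0.0,"ax": 0.0,"ay": 0.0,"az": 0.0,"claw": 8.7},
  {"dx": -4.0,"dy": -8.0,"dz": 0.0,"ax": 0.0,"ay": 0.0,"az": 0.0,"claw": 8.7},
  {"dx": -6.0,"dy": -12.0,"dz": 0.0,"ax": 0.0,"ay": 0.0,"az": 0.0,"claw": 8.7},
  {"dx": -8.0,"dy": -16.0,"dz": 0.0,"ax": 0.0,"ay": 0.0,"az": 0.0,"claw": 8.7},
  {"dx": -10.0,"dy": -20.0,"dz": 0.0,"ax": 0.0,"ay": 0.0,"az": 0.0,"claw": 8.7},
], newtons=20)

```text
clock: 11.95
tool_pos: [0.44, -0.0449, 0.2802]
tcp_rot: [2.091, 0.256, -2.091]
contact_force: [0.8, 0.2, 0.2]
grip_width: 0.087
```

```bash
cat > dr.py <<'E'
from h import *
d=grab('top'); e=grab('scene')
az=np.radians(72.2); u=np.array([.5*np.cos(az),.5*np.sin(az),.866]); e1=np.array([-np.sin(az),np.cos(az),0]); e2=np.cross(u,e1)
B=np.stack([e1,e2,u],1)
a=cv2.resize(d['color'][205:305,130:230,::-1],None,fx=4,fy=4,interpolation=cv2.INTER_CUBIC); b=cv2.resize(e['color'][170:270,310:410,::-1],None,fx=4,fy=4,interpolation=cv2.INTER_CUBIC);cv2.imwrite('pics/c3.png',np.hstack([a,b]))
for n,dd in(('top',d),('scene',e)):
    P=cloud(dd);m=np.isfinite(P[...,0])&(np.hypot(P[...,0]-.567,P[...,1]-.3135)<.05)&(P[...,2]>.07)&(P[...,2]<.14)
    X=P[m];q=(X-[.567,.315,.110])@B
    print(n,len(q),np.histogram(q[:,2]*1000,bins=np.arange(-40,20,4))[0].tolist())
    t=q[(q[:,2]>-.006)&(q[:,2]<.008)]
    if len(t)<20: continue
    (cx,cy),r=cv2.minEnclosingCircle((t[:,:2]*1000).astype(np.float32))
    print('encl',cx,cy,r,'mean',(t.mean(0)*1000).round(1),cv2.minAreaRect((t[:,:2]*1000).astype(np.float32)))
    sd=q[(q[:,2]<-.006)&(q[:,2]>-.02)]; print('band',len(sd),circ(sd,.030) if len(sd)>9 else '')
    T=X[(q[:,2]>-.006)&(q[:,2]<.008)&(np.hypot(q[:,0],q[:,1])<.022)]; _,_,V=np.linalg.svd(T-T.mean(0)); print('normal',V[2].round(3),'center',(np.array([.567,.315,.110])+B@np.array([cx,cy,t[:,2].mean()*1000])/1000).round(4))
E
python3 dr.py
```

```text
top 663 [17, 39, 15, 8, 1, 25, 37, 25, 36, 33, 257, 104, 0, 0]
encl -3.001539945602417 -3.8867228031158447 30.96731948852539 mean [-2.3  0.4  2.6] ((-2.8416318893432617, -2.25469970703125), (57.98012924194336, 58.600372314453125), 25.138761520385742)
band 108 (array([-0.003 , -0.0053]), np.float64(0.0009))
normal [0.155 0.489 0.859] center [0.5713 0.3185 0.1103]
scene 448 [14, 34, 14, 17, 8, 30, 29, 31, 29, 29, 148, 13, 0, 0]
encl -5.534034729003906 -4.602197170257568 31.16822052001953 mean [-11.   -3.7   1.3] ((-5.532186508178711, -5.663875579833984), (59.73040008544922, 57.43985366821289), 58.81938552856445)
band 103 (array([-0.0029, -0.0069]), np.float64(0.0016))
normal [0.16  0.493 0.855] center [0.5737 0.3177 0.1088]
```

View pics/c3.png

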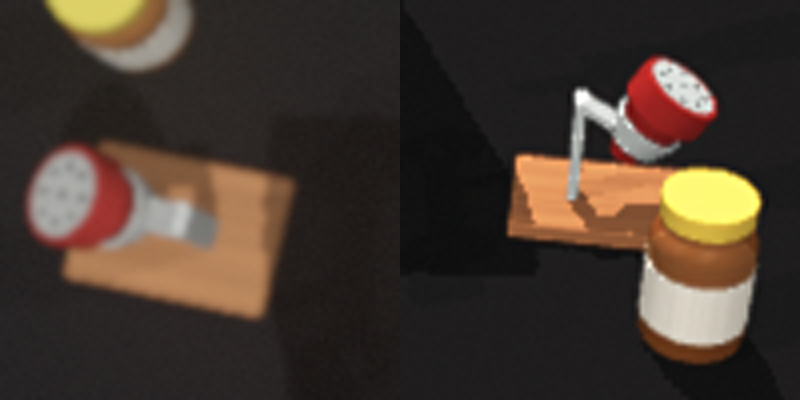

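Left half of the picture: the plate centre is at (63,197), leaning left with the foot's long axis. Right half: the dripper sits in the sleeve, leaning away from its post, and the jar is well clear.

```bash
cat >> dr2.py <<'E'
from h import *
u=np.array([.157,.490,.857]);u/=np.linalg.norm(u);az=np.arctan2(u[1],u[0]);e1=np.array([-np.sin(az),np.cos(az),0]);e2=np.cross(u,e1)
C=np.array([.567,.315,.110])-.003*e1-.006*e2+.002*u
E
python3 - <<'E'
from dr2 import *
s,R=axes(); print(s['tool_pos'],s['joint_positions'].round(2)); print('C',C.round(4),'u',u.round(3),'e2',e2.round(3))
for k in(.12,.06,-.03): print(k,((C+k*u)-s['tool_pos'])*100, (C+k*u).round(4))
print('turn',turn(-u,-e1))
E
```

```text
[ 0.4387057  -0.04692446  0.28009805] [-0.13  0.07  1.96 -0.    1.11  1.2 ]
C [0.5717 0.32   0.1086] u [0.157 0.49  0.857] e2 [-0.262 -0.816  0.515]
0.12 [15.18825196 42.57118112 -6.85905606] [0.5906 0.3788 0.2115]
0.06 [ 14.24587399  39.63000147 -12.00311924] [0.5812 0.3494 0.1601]
-0.03 [ 12.83230704  35.218232   -19.71921402] [0.567  0.3053 0.0829]
turn [array([-0.383,  0.412,  0.995]), array([-0.479, -0.448, -2.059])]
```

Emit:
send_rows([
  {"dx": 1.5,"dy": 4.2,"dz": 0.0,"ax": -0.0383,"ay": 0.0412,"az": 0.0995,"claw": 8.7},
  {"dx": 3.0,"dy": 8.4,"dz": 0.0,"ax": -0.0766,"ay": 0.0824,"az": 0.199,"claw": 8.7},
  {"dx": 4.5,"dy": 12.6,"dz": 0.0,"ax": -0.1149,"ay": 0.1236,"az": 0.2985,"claw": 8.7},
  {"dx": 6.0,"dy": 16.8,"dz": 0.0,"ax": -0.1532,"ay": 0.1648,"az": 0.398,"claw": 8.7},
  {"dx": 7.6,"dy": 21.3,"dz": 0.0,"ax": -0.1915,"ay": 0.206,"az": 0.4975,"claw": 8.7},
], newtons=20)

```text
clock: 12.55
tool_pos: [0.518, 0.1716, 0.2803]
tcp_rot: [1.507, 0.522, -1.928]
contact_force: [1.2, -0.5, 0.3]
grip_width: 0.0871
```

Emit:
send_rows([
  {"dx": 1.5,"dy": 4.2,"dz": 0.0,"ax": -0.0383,"ay": 0.0412,"az": 0.0995,"claw": 8.7},
  {"dx": 3.0,"dy": 8.4,"dz": 0.0,"ax": -0.0766,"ay": 0.0824,"az": 0.199,"claw": 8.7},
  {"dx": 4.5,"dy": 12.6,"dz": 0.0,"ax": -0.1149,"ay": 0.1236,"az": 0.2985,"claw": 8.7},
  {"dx": 6.0,"dy": 16.8,"dz": 0.0,"ax": -0.1532,"ay": 0.1648,"az": 0.398,"claw": 8.7},
  {"dx": 7.6,"dy": 21.3,"dz": 0.0,"ax": -0.1915,"ay": 0.206,"az": 0.4975,"claw": 8.7},
], newtons=20)

```text
clock: 13.05
tool_pos: [0.5939, 0.3846, 0.2799]
tcp_rot: [0.951, 0.704, -1.686]
contact_force: [0.8, -0.7, 0.6]
grip_width: 0.0869
```

Emit:
send_rows([
  {"dx": 0.0,"dy": 0.0,"dz": -2.0,"ax": 0.0,"ay": 0.0,"az": 0.0,"claw": 8.7},
  {"dx": 0.0,"dy": 0.0,"dz": -4.5,"ax": 0.0,"ay": 0.0,"az": 0.0,"claw": 8.7},
  {"dx": 0.0,"dy": 0.0,"dz": -6.9,"ax": 0.0,"ay": 0.0,"az": 0.0,"claw": 8.7},
  {"dx": 0.0,"dy": 0.0,"dz": -6.9,"ax": 0.0,"ay": 0.0,"az": 0.0,"claw": 8.7},
  {"dx": 0.0,"dy": 0.0,"dz": -6.9,"ax": 0.0,"ay": 0.0,"az": 0.0,"claw": 8.7},
], newtons=20)

```text
clock: 13.55
tool_pos: [0.5934, 0.3829, 0.2111]
tcp_rot: [0.954, 0.704, -1.689]
contact_force: [0.6, 0.2, 1.2]
grip_width: 0.0872
```

```bash
python3 - <<'E'
from dr2 import *
s,R=axes(); print(s['clock'],s['tool_pos'],s['joint_positions'].round(2),s['contact_force'])
for k in(.12,.06,-.03): print(k,((C+k*u)-s['tool_pos'])*100)
print('turn',turn(-u,-e1)[0])
E
```

```text
13.55 [0.59338543 0.38287892 0.21107224] [ 0.68  0.79  1.11 -0.29  1.7   1.01] [0.64160596 0.2486509  1.21344025]
0.12 [-0.27972163 -0.40915706  0.04352491]
0.06 [-1.2220996  -3.35033671 -5.10053828]
-0.03 [ -2.63566655  -7.76210619 -12.81663305]
turn [-0.002 -0.003 -0.004]
```

Emit:
send_rows([
  {"dx": -0.3,"dy": -0.4,"dz": 0.0,"ax": 0.0,"ay": 0.0,"az": 0.0,"claw": 8.7},
  {"dx": -0.8,"dy": -1.9,"dz": -2.6,"ax": 0.0,"ay": 0.0,"az": 0.0,"claw": 8.7},
  {"dx": -1.2,"dy": -3.3,"dz": -5.1,"ax": 0.0,"ay": 0.0,"az": 0.0,"claw": 8.7},
  {"dx": -1.5,"dy": -4.2,"dz": -6.7,"ax": 0.0,"ay": 0.0,"az": 0.0,"claw": 8.7},
  {"dx": -1.7,"dy": -4.8,"dz": -7.7,"ax": 0.0,"ay": 0.0,"az": 0.0,"claw": 8.7},
], newtons=20)

```text
clock: 14.05
tool_pos: [0.5763, 0.3341, 0.1346]
tcp_rot: [0.955, 0.704, -1.688]
contact_force: [0.2, 0.1, 0.2]
grip_width: 0.087
```

Emit:
send_rows([
  {"dx": -0.2,"dy": -0.6,"dz": -1.0,"ax": 0.0,"ay": 0.0,"az": 0.0,"claw": 8.7},
  {"dx": -0.4,"dy": -1.2,"dz": -2.1,"ax": 0.0,"ay": 0.0,"az": 0.0,"claw": 8.7},
  {"dx": -0.6,"dy": -1.8,"dz": -3.2,"ax": 0.0,"ay": 0.0,"az": 0.0,"claw": 8.7},
  {"dx": -0.8,"dy": -2.4,"dz": -4.2,"ax": 0.0,"ay": 0.0,"az": 0.0,"claw": 8.7},
  {"dx": -0.9,"dy": -2.95,"dz": -5.1,"ax": 0.0,"ay": 0.0,"az": 0.0,"claw": 8.7},
], newtons=20)

```text
clock: 14.55
tool_pos: [0.5671, 0.3051, 0.0823]
tcp_rot: [0.954, 0.705, -1.688]
contact_force: [0.1, -0.8, 0.2]
grip_width: 0.087
```

```bash
python3 - <<'E'
from dr2 import *
d=grab('scene'); cv2.imwrite('pics/g1.png',cv2.resize(d['color'][130:270,300:440,::-1],None,fx=4,fy=4,interpolation=cv2.INTER_CUBIC))
s,R=axes(); print(s['clock'],s['tool_pos'],s['joint_positions'].round(2),s['contact_force'])
print(((C-.03*u)-s['tool_pos'])*100)
E
```

```text
14.6 [0.56637413 0.30376911 0.0809042 ] [ 0.62  0.83  1.36 -0.31  1.41  1.05] [-0.39938936 -1.0698173  -2.26244603]
[0.06546429 0.14887488 0.2001712 ]
```

View pics/g1.png

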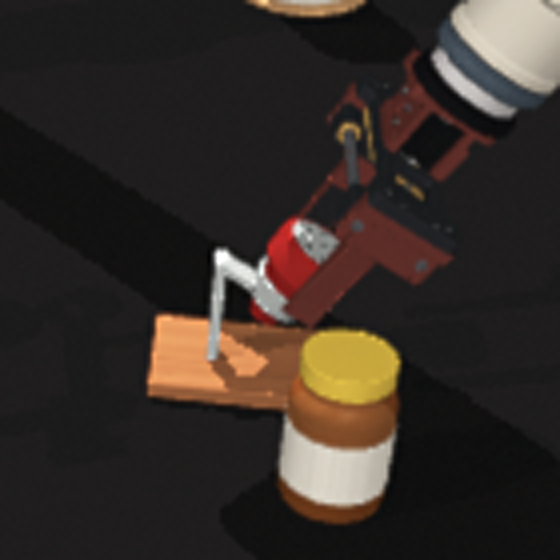

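The open fingers straddle the red band at (300,255), clear of the jar. Now closing.

Emit:
send_rows([
  {"dx": 0.0,"dy": 0.0,"dz": 0.0,"ax": 0.0,"ay": 0.0,"az": 0.0,"claw": 7.5},
  {"dx": 0.0,"dy": 0.0,"dz": 0.0,"ax": 0.0,"ay": 0.0,"az": 0.0,"claw": 6.5},
  {"dx": 0.0,"dy": 0.0,"dz": 0.0,"ax": 0.0,"ay": 0.0,"az": 0.0,"claw": 5.0},
  {"dx": 0.0,"dy": 0.0,"dz": 0.0,"ax": 0.0,"ay": 0.0,"az": 0.0,"claw": 5.0},
  {"dx": 0.0,"dy": 0.0,"dz": 0.0,"ax": 0.0,"ay": 0.0,"az": 0.0,"claw": 5.0},
], newtons=25)

```text
clock: 15.1
tool_pos: [0.567, 0.3063, 0.0838]
tcp_rot: [0.955, 0.705, -1.688]
contact_force: [-3.1, 3.5, 4.6]
grip_width: 0.0596
```

Emit:
send_rows([
  {"dx": 0.0,"dy": 0.0,"dz": 0.0,"ax": 0.0,"ay": 0.0,"az": 0.0,"claw": 5.0},
  {"dx": 0.0,"dy": 0.0,"dz": 0.0,"ax": 0.0,"ay": 0.0,"az": 0.0,"claw": 5.0},
], newtons=25)

```text
clock: 15.3
tool_pos: [0.567, 0.3062, 0.0838]
tcp_rot: [0.955, 0.705, -1.688]
contact_force: [-3.5, 3.2, 4.9]
grip_width: 0.0596
```

Emit:
send_rows([
  {"dx": 0.1,"dy": 0.25,"dz": 0.45,"ax": 0.0,"ay": 0.0,"az": 0.0,"claw": 5.0},
  {"dx": 0.2,"dy": 0.7,"dz": 1.3,"ax": 0.0,"ay": 0.0,"az": 0.0,"claw": 5.0},
  {"dx": 0.5,"dy": 1.5,"dz": 2.6,"ax": 0.0,"ay": 0.0,"az": 0.0,"claw": 5.0},
  {"dx": 0.8,"dy": 2.5,"dz": 4.3,"ax": 0.0,"ay": 0.0,"az": 0.0,"claw": 5.0},
  {"dx": 1.1,"dy": 3.4,"dz": 6.0,"ax": 0.0,"ay": 0.0,"az": 0.0,"claw": 5.0},
], newtons=25)

```text
clock: 15.8
tool_pos: [0.5791, 0.3404, 0.1447]
tcp_rot: [0.955, 0.704, -1.687]
contact_force: [-0.5, 0.3, -1.5]
grip_width: 0.0594
```

Emit:
send_rows([
  {"dx": 0.3,"dy": 1.0,"dz": 1.7,"ax": 0.0,"ay": 0.0,"az": 0.0,"claw": 5.0},
  {"dx": 0.6,"dy": 2.0,"dz": 4.0,"ax": 0.0,"ay": 0.0,"az": 0.0,"claw": 5.0},
  {"dx": 0.6,"dy": 2.0,"dz": 7.0,"ax": 0.0,"ay": 0.0,"az": 0.0,"claw": 5.0},
  {"dx": 0.6,"dy": 2.0,"dz": 10.0,"ax": 0.0,"ay": 0.0,"az": 0.0,"claw": 5.0},
  {"dx": 0.6,"dy": 2.0,"dz": 10.0,"ax": 0.0,"ay": 0.0,"az": 0.0,"claw": 5.0},
], newtons=25)

```text
clock: 16.3
tool_pos: [0.5866, 0.3614, 0.249]
tcp_rot: [0.964, 0.704, -1.682]
contact_force: [1.0, -0.9, -1.2]
grip_width: 0.0598
```

```bash
python3 - <<'E'
from dr2 import *
s,R=axes(); print(s['clock'],s['tool_pos'],s['joint_positions'].round(2),s['contact_force'],s['grip_width'],(R@[1,0,0]).round(3))
a=np.radians(-98.6); print(turn([0,0,-1],[np.cos(a),np.sin(a),0]))
print('to ring cm',(np.array([.489,-.0075,.26])-s['tool_pos'])*100)
E
```

```text
16.3 [0.58655823 0.36135106 0.24897942] [ 0.66  0.73  1.15 -0.3   1.71  0.99] [ 1.0409578  -0.86675361 -1.20588392] 0.05981228863888642 [-0.15  -0.484 -0.862]
[array([ 0.308, -0.489, -1.379]), array([0.51 , 0.321, 1.681])]
to ring cm [ -9.75582255 -36.88510627   1.10205797]
```

Emit:
send_rows([
  {"dx": -0.65,"dy": -2.46,"dz": 0.2,"ax": 0.0205,"ay": -0.0326,"az": -0.0919,"claw": 5.0},
  {"dx": -1.3,"dy": -4.92,"dz": 0.4,"ax": 0.0411,"ay": -0.0652,"az": -0.1839,"claw": 5.0},
  {"dx": -1.95,"dy": -7.38,"dz": 0.4,"ax": 0.0616,"ay": -0.0978,"az": -0.2758,"claw": 5.0},
  {"dx": -2.6,"dy": -9.84,"dz": 0.4,"ax": 0.0821,"ay": -0.1304,"az": -0.3677,"claw": 5.0},
  {"dx": -3.25,"dy": -12.3,"dz": 0.4,"ax": 0.1027,"ay": -0.163,"az": -0.4597,"claw": 5.0},
], newtons=25)

```text
clock: 16.8
tool_pos: [0.5515, 0.2356, 0.2465]
tcp_rot: [1.392, 0.487, -1.954]
contact_force: [0.9, -1.5, -2.4]
grip_width: 0.0595
```

Emit:
send_rows([
  {"dx": -0.65,"dy": -2.46,"dz": 0.2,"ax": 0.0205,"ay": -0.0326,"az": -0.0919,"claw": 5.0},
  {"dx": -1.3,"dy": -4.92,"dz": 0.4,"ax": 0.0411,"ay": -0.0652,"az": -0.1839,"claw": 5.0},
  {"dx": -1.95,"dy": -7.38,"dz": 0.4,"ax": 0.0616,"ay": -0.0978,"az": -0.2758,"claw": 5.0},
  {"dx": -2.6,"dy": -9.84,"dz": 0.4,"ax": 0.0821,"ay": -0.1304,"az": -0.3677,"claw": 5.0},
  {"dx": -3.25,"dy": -12.3,"dz": 0.4,"ax": 0.1027,"ay": -0.163,"az": -0.4597,"claw": 5.0},
], newtons=25)

```text
clock: 17.3
tool_pos: [0.519, 0.1125, 0.2507]
tcp_rot: [1.838, 0.202, -2.165]
contact_force: [-0.3, 0.2, -1.5]
grip_width: 0.0597
```

Emit:
send_rows([
  {"dx": -0.65,"dy": -2.46,"dz": 0.2,"ax": 0.0205,"ay": -0.0326,"az": -0.0919,"claw": 5.0},
  {"dx": -1.3,"dy": -4.92,"dz": 0.4,"ax": 0.0411,"ay": -0.0652,"az": -0.1839,"claw": 5.0},
  {"dx": -1.95,"dy": -7.38,"dz": 0.4,"ax": 0.0616,"ay": -0.0978,"az": -0.2758,"claw": 5.0},
  {"dx": -2.6,"dy": -9.84,"dz": 0.4,"ax": 0.0821,"ay": -0.1304,"az": -0.3677,"claw": 5.0},
  {"dx": -3.25,"dy": -12.3,"dz": 0.4,"ax": 0.1027,"ay": -0.163,"az": -0.4597,"claw": 5.0},
], newtons=25)

```text
clock: 17.8
tool_pos: [0.4864, -0.0105, 0.2549]
tcp_rot: [-2.134, 0.155, 2.146]
contact_force: [0.7, 0.5, -2.1]
grip_width: 0.0594
```

Emit:
send_rows([
  {"dx": 0.0,"dy": 0.0,"dz": 0.0,"ax": 0.0,"ay": 0.0,"az": 0.0,"claw": 5.0},
  {"dx": 0.0,"dy": 0.0,"dz": 0.0,"ax": 0.0,"ay": 0.0,"az": 0.0,"claw": 5.0},
  {"dx": 0.0,"dy": 0.0,"dz": 0.0,"ax": 0.0,"ay": 0.0,"az": 0.0,"claw": 5.0},
], newtons=25)

```text
clock: 18.1
tool_pos: [0.4872, -0.009, 0.2551]
tcp_rot: [-2.136, 0.15, 2.151]
contact_force: [-0.8, -0.3, -1.5]
grip_width: 0.0597
```

```bash
python3 - <<'E'
from dr2 import *
d=grab('scene'); cv2.imwrite('pics/r1.png',cv2.resize(d['color'][100:270,190:330,::-1],None,fx=3.5,fy=3.5,interpolation=cv2.INTER_CUBIC))
s,R=axes(); print(s['clock'],s['tool_pos'],s['joint_positions'].round(2),s['contact_force'],s['grip_width'],(R@[1,0,0]).round(3))
a=np.radians(-98.6); print(turn([0,0,-1],[np.cos(a),np.sin(a),0])[0])
print('to ring cm',(np.array([.489,-.0075,.26])-s['tool_pos'])*100)
E
```

```text
18.15 [ 0.48730121 -0.00877473  0.25505794] [-0.05  0.18  1.89  0.01  1.07  1.67] [-0.47815174  0.64329839 -1.72899126] 0.05959457016591887 [-0.006  0.006 -1.   ]
[-0.006 -0.006 -0.005]
to ring cm [0.16987909 0.12747291 0.49420575]
```

View pics/r1.png

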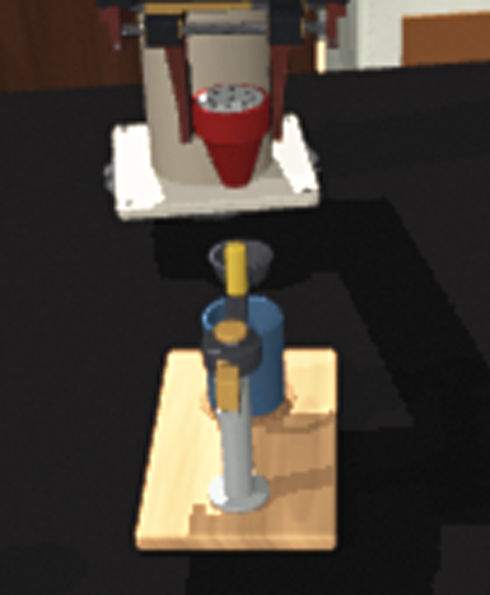

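The dripper hangs upright in the grip, its tip at (236,183), above the seated ring at (240,260). The mug is upright below it.

```bash
python3 - <<'E'
from dr2 import *
s,R=axes(); d=load('scene');P=cloud(d);H=hsv(d)
m=((H[...,0]<6)|(H[...,0]>174))&(H[...,1]>150)&np.isfinite(P[...,0])&(np.hypot(P[...,0]-.488,P[...,1]+.008)<.045)
X=P[m]; z=X[:,2]; t=s['tool_pos']
g=X[(z>t[2]+.010)&(z<t[2]+.028)]; print('band',len(g),circ(g,.03))
for h in(-.01,-.02,-.03):
    g=X[abs(z-t[2]-h)<.004]; r=.011+.015*(h+.039)/.045; print(h,len(g),circ(g,r) if len(g)>5 else '')
X=P[np.isfinite(P[...,0])&(H[...,1]<90)]; g=X[(np.hypot(X[:,0]-.489,X[:,1]+.0075)<.034)&(abs(X[:,2]-.150)<.008)]; print('ring',len(g),circ(g[np.hypot(g[:,0]-.489,g[:,1]+.0075)>.018],.024))
print(t)
E
```

```text
band 149 (array([ 0.4871, -0.0085]), np.float64(0.002))
-0.01 32 (array([ 0.4876, -0.0074]), np.float64(0.0011))
-0.02 26 (array([ 0.4874, -0.0087]), np.float64(0.0013))
-0.03 21 (array([ 0.4866, -0.0075]), np.float64(0.0018))
ring 84 (array([ 0.4924, -0.0074]), np.float64(0.0022))
[ 0.48730121 -0.00877473  0.25505794]
```

Emit:
send_rows([
  {"dx": 0.3,"dy": 0.1,"dz": -1.0,"ax": -0.006,"ay": -0.006,"az": 0.0,"claw": 5.0},
  {"dx": 0.3,"dy": 0.1,"dz": -2.5,"ax": -0.006,"ay": -0.006,"az": 0.0,"claw": 5.0},
  {"dx": 0.3,"dy": 0.1,"dz": -4.0,"ax": -0.006,"ay": -0.006,"az": 0.0,"claw": 5.0},
  {"dx": 0.3,"dy": 0.1,"dz": -5.3,"ax": -0.006,"ay": -0.006,"az": 0.0,"claw": 5.0},
  {"dx": 0.3,"dy": 0.1,"dz": -6.0,"ax": -0.006,"ay": -0.006,"az": 0.0,"claw": 5.0},
], newtons=25)

```text
clock: 18.65
tool_pos: [0.4893, -0.0079, 0.1934]
tcp_rot: [-2.143, 0.157, 2.148]
contact_force: [0.2, 0.7, -2.4]
grip_width: 0.0597
```

Emit:
send_rows([
  {"dx": 0.0,"dy": 0.0,"dz": -0.5,"ax": 0.0,"ay": 0.0,"az": 0.0,"claw": 5.0},
  {"dx": 0.0,"dy": 0.0,"dz": -1.0,"ax": 0.0,"ay": 0.0,"az": 0.0,"claw": 5.0},
  {"dx": 0.0,"dy": 0.0,"dz": -1.5,"ax": 0.0,"ay": 0.0,"az": 0.0,"claw": 5.0},
  {"dx": 0.0,"dy": 0.0,"dz": -2.0,"ax": 0.0,"ay": 0.0,"az": 0.0,"claw": 5.0},
], newtons=25)

```text
clock: 19.05
tool_pos: [0.4902, -0.0085, 0.1751]
tcp_rot: [-2.146, 0.158, 2.144]
contact_force: [0.3, -0.3, -1.8]
grip_width: 0.0597
```

Emit:
send_rows([
  {"dx": 0.0,"dy": 0.0,"dz": -0.4,"ax": 0.0,"ay": 0.0,"az": 0.0,"claw": 5.0},
  {"dx": 0.0,"dy": 0.0,"dz": -0.7,"ax": 0.0,"ay": 0.0,"az": 0.0,"claw": 5.0},
  {"dx": 0.0,"dy": 0.0,"dz": -0.9,"ax": 0.0,"ay": 0.0,"az": 0.0,"claw": 5.0},
  {"dx": 0.0,"dy": 0.0,"dz": -0.9,"ax": 0.0,"ay": 0.0,"az": 0.0,"claw": 5.0},
], newtons=25)

```text
clock: 19.45
tool_pos: [0.4898, -0.0085, 0.166]
tcp_rot: [-2.144, 0.158, 2.145]
contact_force: [-0.0, -0.8, -1.4]
grip_width: 0.0593
```

Emit:
send_rows([
  {"dx": 0.0,"dy": 0.0,"dz": -0.15,"ax": 0.0,"ay": 0.0,"az": 0.0,"claw": 5.0},
  {"dx": 0.0,"dy": 0.0,"dz": -0.3,"ax": 0.0,"ay": 0.0,"az": 0.0,"claw": 5.0},
  {"dx": 0.0,"dy": 0.0,"dz": -0.3,"ax": 0.0,"ay": 0.0,"az": 0.0,"claw": 5.0},
], newtons=25)

```text
clock: 19.75
tool_pos: [0.4904, -0.0082, 0.1634]
tcp_rot: [-2.146, 0.157, 2.144]
contact_force: [1.5, 2.5, -0.6]
grip_width: 0.0595
```

Emit:
send_rows([
  {"dx": 0.0,"dy": 0.0,"dz": -0.1,"ax": 0.0,"ay": 0.0,"az": 0.0,"claw": 5.0},
  {"dx": 0.0,"dy": 0.0,"dz": -0.2,"ax": 0.0,"ay": 0.0,"az": 0.0,"claw": 5.0},
  {"dx": 0.0,"dy": 0.0,"dz": -0.2,"ax": 0.0,"ay": 0.0,"az": 0.0,"claw": 5.0},
], newtons=25)

```text
clock: 20.05
tool_pos: [0.4906, -0.0083, 0.1616]
tcp_rot: [-2.146, 0.157, 2.143]
contact_force: [0.6, 3.5, 3.3]
grip_width: 0.0598
```

Emit:
send_rows([
  {"dx": 0.0,"dy": 0.1,"dz": -0.05,"ax": 0.0,"ay": 0.0,"az": 0.0,"claw": 5.0},
  {"dx": 0.0,"dy": 0.1,"dz": -0.1,"ax": 0.0,"ay": 0.0,"az": 0.0,"claw": 5.0},
  {"dx": 0.0,"dy": 0.1,"dz": -0.1,"ax": 0.0,"ay": 0.0,"az": 0.0,"claw": 5.0},
], newtons=10)

```text
clock: 20.35
tool_pos: [0.4909, -0.0075, 0.1612]
tcp_rot: [-2.147, 0.157, 2.143]
contact_force: [-0.1, 1.3, 8.9]
grip_width: 0.0597
```

Seated, with 9 N of support. I open slowly, then lift.

Emit:
send_rows([
  {"dx": 0.0,"dy": 0.0,"dz": 0.05,"ax": 0.0,"ay": 0.0,"az": 0.0,"claw": 6.1},
  {"dx": 0.0,"dy": 0.0,"dz": 0.05,"ax": 0.0,"ay": 0.0,"az": 0.0,"claw": 6.5},
  {"dx": 0.0,"dy": 0.0,"dz": 0.05,"ax": 0.0,"ay": 0.0,"az": 0.0,"claw": 7.2},
  {"dx": 0.0,"dy": 0.0,"dz": 0.05,"ax": 0.0,"ay": 0.0,"az": 0.0,"claw": 8.2},
  {"dx": 0.0,"dy": 0.0,"dz": 0.05,"ax": 0.0,"ay": 0.0,"az": 0.0,"claw": 8.6},
], newtons=10)

```text
clock: 20.85
tool_pos: [0.4896, -0.0076, 0.1604]
tcp_rot: [-2.144, 0.158, 2.146]
contact_force: [0.9, 0.1, 0.9]
grip_width: 0.0837
```

Emit:
send_rows([
  {"dx": 0.0,"dy": 0.0,"dz": 1.0,"ax": 0.0,"ay": 0.0,"az": 0.0,"claw": 8.6},
  {"dx": 0.0,"dy": 0.0,"dz": 3.5,"ax": 0.0,"ay": 0.0,"az": 0.0,"claw": 8.6},
  {"dx": 0.0,"dy": 0.0,"dz": 7.0,"ax": 0.0,"ay": 0.0,"az": 0.0,"claw": 8.6},
  {"dx": 0.0,"dy": 0.0,"dz": 11.0,"ax": 0.0,"ay": 0.0,"az": 0.0,"claw": 8.6},
  {"dx": 0.0,"dy": -4.0,"dz": 13.0,"ax": 0.0,"ay": 0.0,"az": 0.0,"claw": 8.6},
], newtons=10)

```text
clock: 21.35
tool_pos: [0.4913, -0.0455, 0.2947]
tcp_rot: [-2.152, 0.152, 2.142]
contact_force: [1.0, -1.6, -0.4]
grip_width: 0.086
```

Emit:
send_rows([
  {"dx": 0.0,"dy": -4.5,"dz": 0.0,"ax": 0.0,"ay": 0.0,"az": 0.0,"claw": 8.6},
  {"dx": 0.0,"dy": -9.0,"dz": 0.0,"ax": 0.0,"ay": 0.0,"az": 0.0,"claw": 8.6},
  {"dx": 0.0,"dy": -13.0,"dz": 0.0,"ax": 0.0,"ay": 0.0,"az": 0.0,"claw": 8.6},
  {"dx": 0.0,"dy": -16.0,"dz": 0.0,"ax": 0.0,"ay": 0.0,"az": 0.0,"claw": 8.6},
  {"dx": 0.0,"dy": -16.0,"dz": 0.0,"ax": 0.0,"ay": 0.0,"az": 0.0,"claw": 8.6},
], newtons=10)

```text
clock: 21.85
tool_pos: [0.4898, -0.2106, 0.2914]
tcp_rot: [-2.144, 0.163, 2.143]
contact_force: [-0.4, 0.6, -0.4]
grip_width: 0.0862
```

```bash
python3 - <<'E'
from dr2 import *
d=grab('scene'); t=grab('top')
a=cv2.resize(d['color'][140:270,190:310,::-1],None,fx=3.3,fy=3.3,interpolation=cv2.INTER_CUBIC); b=cv2.resize(t['color'][190:320,220:340,::-1],None,fx=3.3,fy=3.3,interpolation=cv2.INTER_CUBIC)
cv2.imwrite('pics/f.png',np.hstack([a,b]))
for n,q in(('scene',d),('top',t)):
    P=cloud(q);X=P[np.isfinite(P[...,0])&(np.hypot(P[...,0]-.489,P[...,1]+.008)<.05)]
    g=X[(X[:,2]>.183)&(X[:,2]<.2)&(np.hypot(X[:,0]-.489,X[:,1]+.008)<.024)]; 
    if len(g)>9: _,_,V=np.linalg.svd(g-g.mean(0)); print(n,'plate z',np.median(g[:,2]).round(4),'normal',V[2].round(3))
    g=X[(X[:,2]>.168)&(X[:,2]<.185)]; print('band',circ(g,.03) if len(g)>9 else len(g))
s=arm.sense(); print(s['clock'],s['tool_pos'],s['contact_force'],s['grip_width'])
E
```

```text
scene plate z 0.1904 normal [-0.004  0.004 -1.   ]
band (array([ 0.4904, -0.0065]), np.float64(0.0013))
top plate z 0.1922 normal [-0.001  0.02  -1.   ]
band (array([ 0.4945, -0.0056]), np.float64(0.0078))
21.95 [ 0.48962362 -0.20768025  0.29097718] [0.15845436 0.73213257 0.06813515] 0.08615970947087545
```

View pics/f.png

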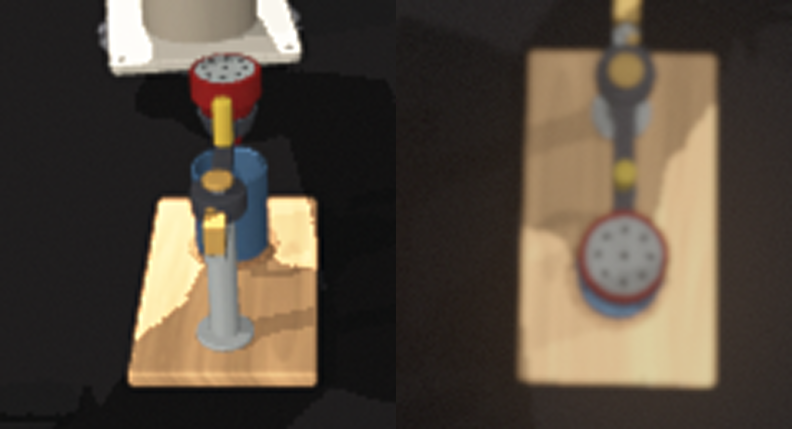

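The dripper is nested level in the ring: plate at (224,68) in the left half, concentric over the mug at (623,255) in the right half. The plate is 191 mm above the table, exactly as expected. Handing in.

```bash
python3 -c "
from rig import arm
print(arm.finish_job())"
```

```text
the job is handed in; nothing more can be done
None
```

The whole job is done and was handed in at about 22 s on the robot's clock. The hand-in gave no verdict, so this rests on my own last checks.

- **Mug:** it stands upright on the cork spot and is released. When I let go, the gripper was within 1–2 mm of the spot's centre. The scene camera put the mug about 3 mm off in x.
- **Carrier arm:** I swung it by the knob until the stop pushed back with about 14 N. The top picture then shows it lying over the mug. I did not read the joint angle directly.
- **Dripper:** I drew it out along its leaning axis and lowered it into the ring until it was carried with about 9 N. Then I released it gently.
    - **Height:** its plate is 190–192 mm above the table, against 191 mm expected when nested.
    - **Tilt:** it is level to within 0.02 rad.
    - **Centring:** the scene camera puts it about 1–2 mm from the ring's axis.
- **Tin and jar:** I never touched them, and both stood where they were whenever they came into view. The last picture did not include them.
- **Disagreements:** the top camera's fit of the dripper's rim was poor (8 mm scatter), so I left it out. The two cameras also disagreed by 3–4 mm on the ring's x position. I aimed between the two.

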